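# Snap a hose clip shut in bench-held pliers

### The job

The hose clip round the short pipe sleeve is still open. Lay it flat in the mouth of the pliers that are held in the vice, latch end first, straight and fully home against the back of the mouth, and let go of it; then press the pliers' raised handle down gently, just until the clip clicks shut and without bearing down on it any further, and let the handle spring back up. Leave the closed clip lying in the jaws, and the other things on the bench where they are.

Things in the scene. Friction and masses are not known exactly. Their poses are not given: they have to be found in the camera images.
- pliers: Steel snap pliers, lower handle clamped level in a small grey vice; all fixed to the bench. Origin on the bench top below the back of the mouth, mid-width; x points out of the mouth, z up. Lower jaw: flat level plate 36 mm wide, x = 0 to 85 mm, top 62 mm above the bench. Upper jaw: x = 0 to 26 mm, underside at 102 mm, head top at 126 mm. Vice and handles lie to -x; vice up to 70 mm high.
- mouth_back (a point): Foot of the upright flat stop at the back of the mouth, mid-width, on the lower jaw's plate (62 mm above the bench); axes as pliers. A round-nosed die, 12 mm wide, comes down at x = 9 mm as the handle is pressed. At rest its nose hangs 0 to 10 mm below the upper jaw: this screw setting differs each time and is not told, so the handle angle at the click must be felt.
- handle_pad (a point): Place to press the raised upper handle: top face of its rubber grip (22 mm wide, 16 mm thick), 150 mm along the handle from the hinge pin, 20 mm short of its end, about 205 mm above the bench at rest. It moves on an arc about handle_pin; at rest the handle rises from the pin towards -x of pliers at 0.55 rad to the horizontal.
- handle_pin (a point): Hinge pin of the upper handle, lying across the pliers (along their y), at x = 22 mm in the frame of pliers, 119 mm above the bench. Axes as pliers.
- handle (a joint): Upper handle, rad: 0 raised, grows as pressed down, stop at 0.66; springs back. The die sinks 45 mm per rad; the click comes between 0.3 and 0.6. At the pad: 2 to 4 N free, 9 to 14 N to force the clip, sagging then dropping back to 2 to 4 N at the click; soon after, all is solid and the force climbs. Too much: over 25 N at any time, or over 12 N once it has clicked.
- clip_center (a point): Centre of the brass sleeve (22 mm across, 44 mm long) that the loose steel hose clip sits on, 17 mm above the clip's flat underside. Grasp here, across the sleeve's two flat ends (44 mm apart along this point's y). Site x points to the latch end, z up. The clip is 22 mm wide and reaches from x = -36 mm (hinge end) to +52 mm (latch end); about 0.3 kg; starts flat on the bench.
- clip_tip (a point): Middle of the clip's latch-end face: 52 mm from clip_center along x, 5 mm above the underside. Home in the pliers it touches the back of the mouth, 5 mm above mouth_back, the clip's x pointing against the pliers' x. Over the 10 mm high latch block stands the arm, its tip 24 mm above the underside when open, 15 mm when shut; the hoop over the sleeve tops at 37 mm.
- clip_arm (a joint): Hinged upper arm of the clip, rad: 0 = open, as at the start; about 0.115 = snapped shut. It springs back open until pushed past the latch at about 0.09 rad, then jumps shut by itself and stays.
- screwdriver: bystander: wooden-handled screwdriver
- wrench: bystander: open-ended wrench
- brush: bystander: wooden brush
- mallet: bystander: wooden mallet
- screw_jar: bystander: closed glass jar, 60 mm across, 80 mm tall
- wax_tin: bystander: steel tin, 68 mm across, 45 mm tall
- offcut: bystander: wood offcut 60 x 110 x 32 mm
- spare_sleeve: bystander: bare brass sleeve with no clip on it, 22 mm across, 44 mm tall, standing
Mind the look-alikes: they are no part of the job. Leave any black or turquoise look-alike of the part that bears clip_center alone.

How it is judged:
On the way, in this order (a step that is already met when the one before it is completed fails the run):
1. the open clip lies flat, straight and fully home in the mouth of the pliers, let go (x of clip_tip in the frame of pliers between -0.003 and 0.004 m and y of clip_tip in the frame of pliers between -0.006 and 0.006 m and z of clip_tip in the frame of pliers between 0.063 and 0.071 m and angle between the x axis of clip_center and the x axis of pliers, either way round below 0.15 rad and angle between clip_center's own z axis and vertical below 0.1 rad and value of joint clip_arm below 0.04 rad and contact force between the fingers and clip below 0.2 N), for 0.3 s.
2. the clip clicks shut in the mouth, under the pressed handle (x of clip_tip in the frame of pliers between -0.003 and 0.004 m and y of clip_tip in the frame of pliers between -0.006 and 0.006 m and z of clip_tip in the frame of pliers between 0.063 and 0.071 m and angle between the x axis of clip_center and the x axis of pliers, either way round below 0.15 rad and angle between clip_center's own z axis and vertical below 0.1 rad and value of joint clip_arm above 0.105 rad and value of joint handle above 0.3 rad), for 0.05 s.
At the end, for the whole second after the job is handed in: The clip is snapped shut (arm above 0.105 rad) and at rest, lying flat in the mouth of the pliers with its latch end within 4 mm of the back of the mouth, within 6 mm of mid-width and within 0.15 rad of straight, and the handle has sprung back up (below 0.08 rad) (x of clip_tip in the frame of pliers between -0.003 and 0.004 m and y of clip_tip in the frame of pliers between -0.006 and 0.006 m and z of clip_tip in the frame of pliers between 0.063 and 0.071 m and angle between the x axis of clip_center and the x axis of pliers, either way round below 0.15 rad and angle between clip_center's own z axis and vertical below 0.1 rad and value of joint clip_arm above 0.105 rad and value of joint handle below 0.08 rad and linear speed of clip below 0.02 m/s); the robot touches nothing.
It fails at once if the handle is loaded with more than 25 N (contact force between handle and anything else above 25 N).
It fails at once if the handle is still borne down on, with more than 12 N, once the clip has clicked (value of joint clip_arm above 0.105 rad and contact force between handle and anything else above 12 N).
It fails at once if a bystander is moved by more than 30 mm (distance of any of screwdriver, wrench, brush, mallet, screw_jar, wax_tin, offcut, spare_sleeve from where it was at the start of the episode above 0.03 m).
It also fails if it takes over 67 s, if anything falls off the work surface, if the arm or the gripper's body presses on something with over 40 N, if the wrist force passes 120 N, or if a joint passes its speed limit or range.

### The arm

A 6-joint arm with a two-finger parallel gripper is mounted at the origin on the work surface. World frame = base frame: x ahead of the robot, y to its left, z up, the work surface at z = 0. Lengths are in m, angles in rad, forces in N, time in s.
With the tool pointing down it reaches from about 0.3 to 0.75 m from the base axis. Payload 8.5 kg.
Tool frame: the origin (TCP) lies midway between the tips of the shut fingers; the grasp point (between the pads) lies 19 mm behind it; x points along the fingers, y is the direction in which the jaws open and shut, and the axes are right-handed (so a half turn about x gives the same grasp; the last joint's range is limited). The gripper opens to 88 mm and grips with 3 to 60 N. Pads are 18 mm wide; open, the fingers measure 123 mm over their backs; the gripper's body (75 mm by 187 mm) begins 45 mm behind the grasp point.
Start: joints at [0.987, 0.381, 1.297, -0, 1.464, -0.215], TCP at [0.198, 0.513, 0.239] pointing down, gripper open.
Joint ranges: [-3.11, 3.11], [-0.89, 2.33], [0.22, 2.48], [-1.42, 4.56], [0.17, 2.85], [-2.88, 2.88]. Speed limits (rad/s): [2.39, 2.39, 3.14, 3.14, 3.14, 3.14].

### API

Orientations are given as a rotation vector (axis times angle).
In Python, from workcell import get_obs, capture, env gives the robot as it stands. The module is installed in compiled form; this text tells all that it offers.
- The arm moves only by the tool send_rows, never from a script. Its argument "series" is a list that holds one entry, the list of rows, each a list of 4 numbers: the shift along the tool's x, y, z in mm, then the turn about the tool's x in rad. A call has 1 to 20 rows; each row is the pose to reach, as a shift and turn from the pose commanded when the call began, along the tool's axes at that moment; what a row does not reach only later rows make up. A row lasts 1/12 s, in which the tool goes at most 41.7 mm and 7.16 degrees, less where a joint would pass 70% of its speed; a pose out of reach is approached as far as the arm can. A call with a gripper value outside its range is refused whole. "fingers" is the finger opening in mm, from 0 to 88.1, set as the call begins (left out, the last holds). The fingers move at their own pace and stop on an object; "force" is the grip in N (left out, the last holds). Time passes only in rows, so rows that repeat a pose let the fingers close. It gives the time, the measured TCP pose, the force and the opening at its end, in the units of the state.
- get_obs(): the state, without advancing time (a new reading comes with each control period).
- capture(name): name is "side" or "top" or "wrist"; returns a dict with "pixels" (420x560x3 uint8, blue, green, red), "vertical_fov" (degrees; the focal length in pixels is half the picture's height over the tangent of half this angle, whatever the lens; pixels are square), "cx", "cy" (the principal point, pixels), "R" (3x3) and "t" (3): a world point X has camera coordinates R X + t. Camera axes: x right, y down, z forward; pixel columns grow to the right and rows downward; lengths in m; the calibration is good to about 2 mm. The wrist camera is an equidistant fisheye: a pixel r from the principal point sees the ray r / f radians off the axis. A picture is of the moment at which its call begins. There is no depth.
- env.close_job(): hands the job in, once; it reports no verdict.
The state is a dict: "clock": time; "joints": joint angles; "qd": joint speeds; "effort": joint torques, N m; "tcp_pos": TCP position; "ee_rot": TCP orientation; "wrist_force": force on the tool from outside, world axes, zero at the start; "ft_torque": the same for the moment, N m; "opening": finger opening in m.
Only numpy, scipy, OpenCV 4.12 (cv2) and the standard library are available. Lean on these libraries where they do the work, as an engineer would, in place of code of your own. Each camera call takes 0.05 s, during which the arm holds its last target.

## Working session

There is one attempt and no reset: what is moved stays moved. The work goes in short steps, Python scripts to look and compute and a tool call to move; the robot and the scene stay as the last step left them, time stands still between calls to the robot, and variables do not carry over. Pictures are saved under pics/ and viewed, and the job is handed in when it is done.

Besides the shell and the picture viewer there is one more tool, called after "Emit:" by a JSON object that holds its "name" and its "arguments". send_rows: Moves the arm, as the interface text tells. Its arguments: {"type":"object","properties":{"series":{"type":"array"},"fingers":{"type":"number"},"force":{"type":"number"}},"required":["series"]}

```bash
mkdir -p pics; python3 - <<'E'
from workcell import get_obs, capture
import cv2,pickle
o=get_obs();print(o)
for n in("side","top","wrist"):
    c=capture(n);cv2.imwrite(f"pics/{n}0.png",c["pixels"]);pickle.dump(c,open(f"{n}0.pkl","wb"))
    print(n,{k:v for k,v in c.items() if k!="pixels"})
E
```

```text
{'clock': 0.0, 'joints': array([ 9.86716191e-01,  3.81204824e-01,  1.29822941e+00,  1.45534922e-05,
        1.46356932e+00, -2.15314193e-01]), 'qd': array([ 0.00018435, -0.00020035, -0.00033381, -0.0003965 , -0.00122724,
        0.00153607]), 'effort': array([ 7.49312949e-04, -4.37929952e+01, -2.24554288e+01,  7.14024226e-02,
        3.52216267e-02, -1.30859667e-04]), 'tcp_pos': array([0.1981138 , 0.51279927, 0.23814359]), 'ee_rot': array([ 0.28833353,  1.55192606, -0.29037585]), 'wrist_force': array([ 1.46787387,  0.69213503, -1.50523223]), 'ft_torque': array([-0.02173129,  0.04104607, -0.0019292 ]), 'opening': 0.08809623181015208}
side {'vertical_fov': 46.22855338343748, 'cx': 288.9239289563782, 'cy': 207.37443835686926, 'R': array([[-0.99643624, -0.08287455,  0.01570431],
       [-0.05727976,  0.52815654, -0.8472129 ],
       [ 0.06191806, -0.84509318, -0.53102135]]), 't': array([0.56287364, 0.14026444, 1.30374672])}
top {'vertical_fov': 53.599940186381694, 'cx': 283.98931244938876, 'cy': 202.7189960860026, 'R': array([[-0.0052267 , -0.99997414,  0.0049393 ],
       [-0.99832861,  0.00493368, -0.05758166],
       [ 0.0575558 , -0.00523201, -0.99832858]]), 't': array([0.02868262, 0.58860732, 1.35815568])}
wrist {'vertical_fov': 65.70646984690485, 'cx': 276.67319663400576, 'cy': 209.5373116671689, 'R': array([[ 0.36004178,  0.93293414, -0.00195123],
       [ 0.9004629 , -0.34696182,  0.26226717],
       [ 0.244001  , -0.09618415, -0.96499333]]), 't': array([-0.5492834 , -0.03655662,  0.38853715])}
```

View pics/side0.png

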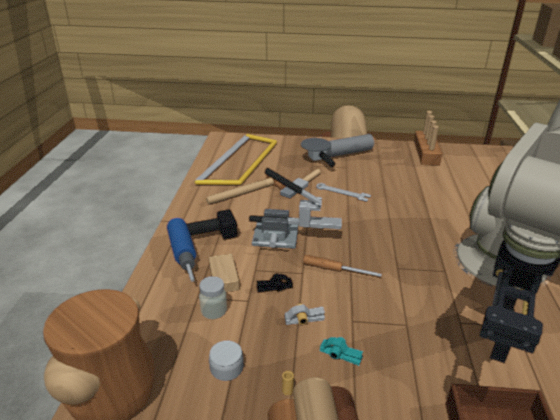

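View pics/top0.png

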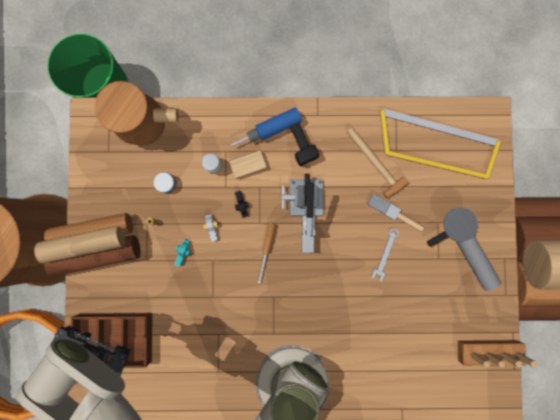

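View pics/wrist0.png

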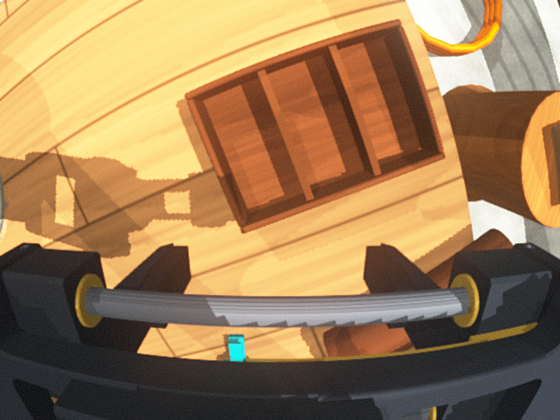

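Side view: the pliers stand at about (290,225) with the mouth pointing right, the steel clip is at (303,316), and the black and turquoise look-alikes are at (275,284) and (342,350). Top view: clip at (211,228), pliers jaw at (308,240). I'll zoom in.

```bash
python3 - <<'E'
import cv2
s=cv2.imread("pics/side0.png");t=cv2.imread("pics/top0.png")
a=cv2.resize(s[290:340,270:340],(700,500),interpolation=cv2.INTER_CUBIC)
b=cv2.resize(t[200:260,170:250],(800,600),interpolation=cv2.INTER_CUBIC)
c=cv2.resize(t[165:260,270:340],(442,600),interpolation=cv2.INTER_CUBIC)
d=cv2.resize(s[160:260,240:350],(660,600),interpolation=cv2.INTER_CUBIC)
for n,i in zip("abcd",(a,b,c,d)):cv2.imwrite(f"pics/z_{n}.png",i)
E
```

```text
(no output)
```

View pics/z_a.png

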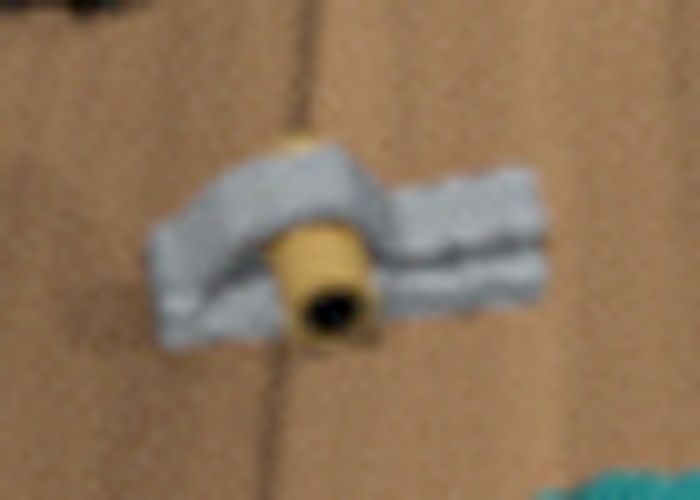

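View pics/z_b.png

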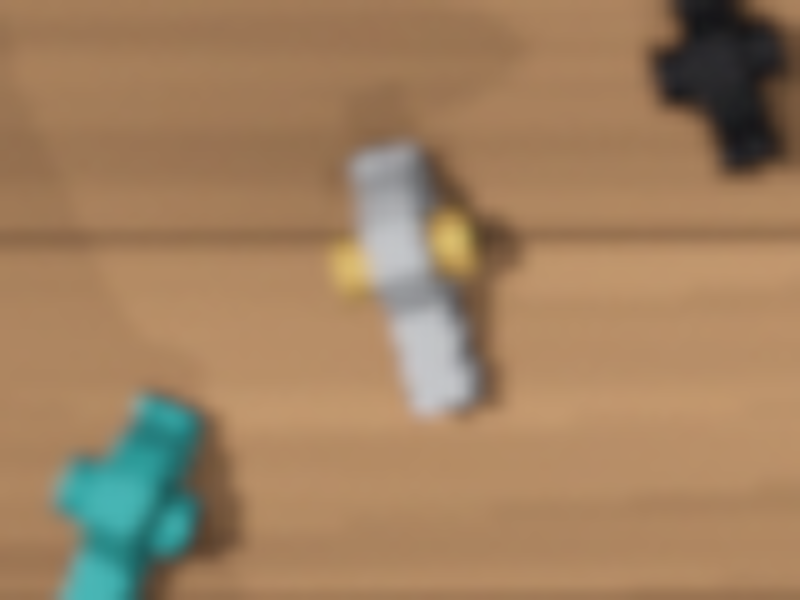

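View pics/z_c.png

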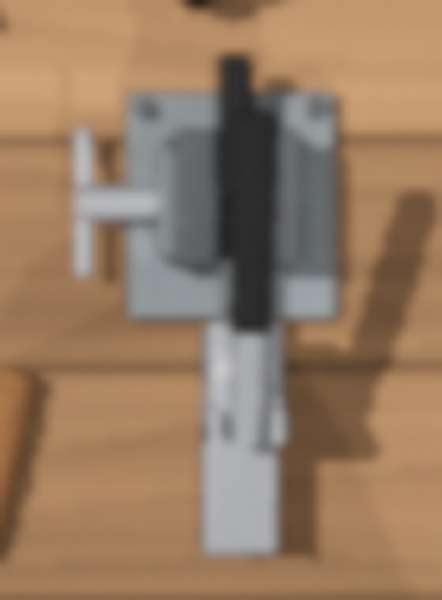

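View pics/z_d.png

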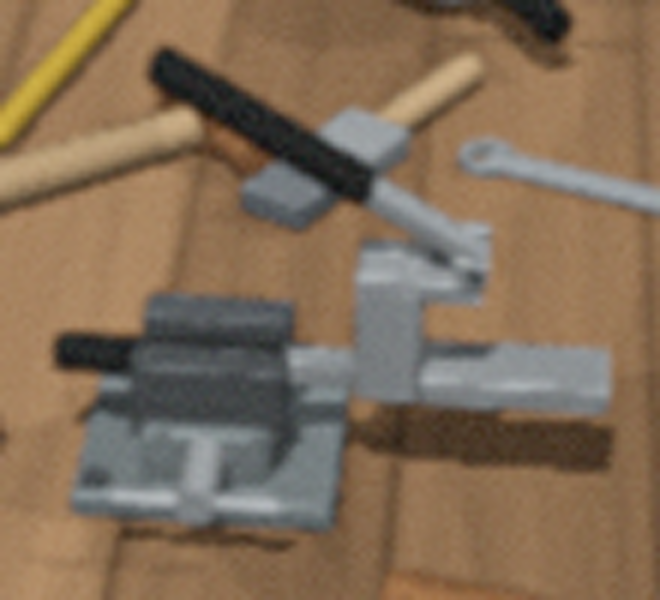

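The long flat half (latch end) points toward the robot, so it has to turn about 180° before insertion. Next: coarse positions by ray casting.

```bash
cat > h.py <<'E'
import numpy as np,cv2,pickle
from scipy.spatial.transform import Rotation as Rn
def ray(c,u,v,fish=False):
    f=210/np.tan(np.radians(c["vertical_fov"]/2));x,y=u-c["cx"],v-c["cy"]
    if fish:
        r=np.hypot(x,y);th=r/f;d=np.array([x/r*np.sin(th),y/r*np.sin(th),np.cos(th)])
    else: d=np.array([x/f,y/f,1])
    R,t=np.array(c["R"]),np.array(c["t"]);return -R.T@t,R.T@d
def onz(c,u,v,z,fish=False):
    o,d=ray(c,u,v,fish);return o+d*(z-o[2])/d[2]
def proj(c,X,fish=False):
    f=210/np.tan(np.radians(c["vertical_fov"]/2));p=np.array(c["R"])@X+np.array(c["t"])
    if fish:
        r=np.hypot(p[0],p[1]);k=np.arctan2(r,p[2])*f/r;return np.array([c["cx"]+p[0]*k,c["cy"]+p[1]*k])
    return np.array([c["cx"]+f*p[0]/p[2],c["cy"]+f*p[1]/p[2]])
def tri(rs):
    A=np.zeros((3,3));b=np.zeros(3)
    for o,d in rs:
        d=d/np.linalg.norm(d);P=np.eye(3)-np.outer(d,d);A+=P;b+=P@o
    X=np.linalg.solve(A,b);return X,[np.linalg.norm(np.cross(X-o,d/np.linalg.norm(d))) for o,d in rs]
E
python3 - <<'E'
from h import *
t=pickle.load(open("top0.pkl","rb"));w=pickle.load(open("wrist0.pkl","rb"))
q=lambda u,v,z:print((u,v),onz(t,u,v,z).round(4))
q(170+35,200+26.5,.017);q(170+45.5,200+24.5,.017)  # sleeve ends
q(170+38,200+15.5,.01);q(170+44.5,200+40,.024)
print("plate end corners")
for u,v in((204,552),(277,552)):q(270+u*70/442,165+v*95/600,.062)
print("handle end");q(270+235*70/442,165+60*95/600,.215)
R=Rn.from_rotvec([0.28833353,1.55192606,-0.29037585]).as_matrix();print("tool axes cols\n",R.round(4))
o=-np.array(w["R"]).T@w["t"];print("cam in tool",(R.T@(o-[0.1981,0.5128,0.2381])).round(4),"\n",(np.array(w["R"])@R).round(3))
E
```

```text
(205, 226.5) [0.5116 0.2862 0.017 ]
(215.5, 224.5) [0.518  0.2517 0.017 ]
(208, 215.5) [0.5479 0.2778 0.01  ]
(214.5, 240) [0.4673 0.2537 0.024 ]
plate end corners
(302.3076923076923, 252.4) [ 0.4277 -0.0315  0.062 ]
(313.868778280543, 252.4) [ 0.4275 -0.0682  0.062 ]
handle end
(307.21719457013575, 174.5) [ 0.6573 -0.0397  0.215 ]
tool axes cols
 [[-8.000e-04  3.605e-01  9.328e-01]
 [-1.200e-03  9.328e-01 -3.605e-01]
 [-1.000e+00 -1.400e-03 -3.000e-04]]
cam in tool [-1.453e-01  1.000e-04 -6.690e-02] 
 [[ 0.001  1.    -0.   ]
 [-0.263  0.001  0.965]
 [ 0.965 -0.     0.263]]
```

Measured plate width is 36.7 mm (36 given) and the mouth end sits at (0.428, -0.050). I'll go over the pliers first with the wrist camera.

Emit:
{"name": "send_rows", "arguments": {"series": [[[-5,-60,66,-0.05],[-5,-90,99,-0.1],[-5,-120,132,-0.15],[-5,-150,165,-0.2],[-5,-180,198,-0.25],[-5,-210,231,-0.3],[-5,-240,264,-0.33],[-5,-270,297,-0.33],[-5,-300,330,-0.33],[-5,-330,363,-0.33],[-5,-360,396,-0.33],[-5,-390,430,-0.33],[-5,-410,450,-0.33],[-5,-424,466,-0.33],[-5,-424,466,-0.33],[-5,-424,466,-0.33],[-5,-424,466,-0.33],[-5,-424,466,-0.33]]]}}

```text
clock: 1.65
tcp_pos: [0.4796, -0.0501, 0.2434]
ee_rot: [0.031, 1.572, -0.03]
wrist_force: [0.3, 0.6, -0.0]
opening: 0.0878
```

```bash
cat > snap.py <<'E'
import sys
from workcell import get_obs, capture
from h import *
n,cam=sys.argv[1:3]
c=capture(cam);cv2.imwrite(f"pics/{n}.png",c["pixels"]);pickle.dump(c,open(f"{n}.pkl","wb"))
o=get_obs();print(o["clock"],o["tcp_pos"].round(4),o["joints"].round(3),o["wrist_force"].round(2));R=Rn.from_rotvec(o["ee_rot"]).as_matrix();print(R.round(4))
E
python3 snap.py w1 wrist
```

```text
1.7 [ 0.4795 -0.0494  0.2436] [-0.349  0.258  1.468  0.     1.417 -1.882] [ 0.3   0.12 -0.01]
[[-7.000e-04  3.800e-02  9.993e-01]
 [ 5.000e-04  9.993e-01 -3.800e-02]
 [-1.000e+00  5.000e-04 -7.000e-04]]
```

View pics/w1.png

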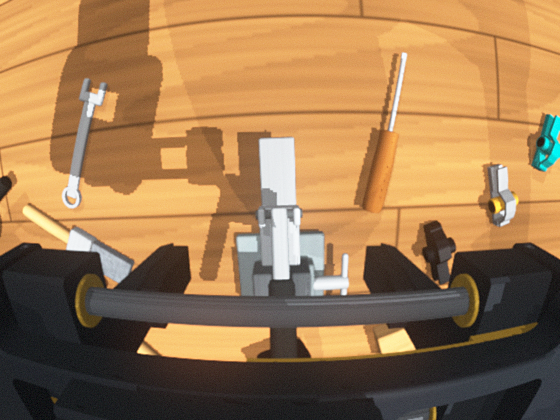

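The wrist image shows the pliers plate at columns 260–297, rows 138–210, with the jaw head at row ~210 and the handle running down to (283,350). Zoom in to fit the plate edges.

```bash
python3 - <<'E'
from h import *
w=pickle.load(open("w1.pkl","rb"));im=w["pixels"]
cv2.imwrite("pics/z_e.png",cv2.resize(im[125:245,220:380],(800,600),interpolation=cv2.INTER_CUBIC))
g=cv2.cvtColor(im,cv2.COLOR_BGR2HSV)
m=((g[...,1]<40)&(g[...,2]>150)).astype(np.uint8)
L=[];Rr=[]
for v in range(145,205,4):
    xs=np.where(m[v,240:320])[0]+240
    if len(xs)==0: continue
    a=onz(w,xs.min()-.5,v,.062,True);b=onz(w,xs.max()+.5,v,.062,True);L.append(a);Rr.append(b);print(v,xs.min(),xs.max(),a.round(4),b.round(4))
L=np.array(L);Rr=np.array(Rr);M=(L+Rr)/2
p=np.polyfit(M[:,0],M[:,1],1);print("slope",p, [np.polyfit(k[:,0],k[:,1],1) for k in(L,Rr)])
col=[np.where(m[:,u])[0] for u in range(264,294,4)]
print([ (c[c>125].min()) for c in col]); print([onz(w,u,c[c>125].min()-.5,.062,True).round(4) for u,c in zip(range(264,294,4),col)])
E
```

```text
145 259 293 [ 0.4337 -0.0666  0.062 ] [ 0.4351 -0.0316  0.062 ]
149 259 293 [ 0.4377 -0.0668  0.062 ] [ 0.4391 -0.0317  0.062 ]
153 259 294 [ 0.4418 -0.067   0.062 ] [ 0.4432 -0.0309  0.062 ]
157 259 294 [ 0.4458 -0.0672  0.062 ] [ 0.4473 -0.031   0.062 ]
161 260 294 [ 0.45   -0.0664  0.062 ] [ 0.4513 -0.0311  0.062 ]
165 260 294 [ 0.454  -0.0666  0.062 ] [ 0.4554 -0.0312  0.062 ]
169 260 294 [ 0.4581 -0.0668  0.062 ] [ 0.4595 -0.0313  0.062 ]
173 260 294 [ 0.4622 -0.067   0.062 ] [ 0.4636 -0.0315  0.062 ]
177 260 294 [ 0.4664 -0.0672  0.062 ] [ 0.4677 -0.0316  0.062 ]
181 261 294 [ 0.4705 -0.0664  0.062 ] [ 0.4719 -0.0317  0.062 ]
185 261 294 [ 0.4747 -0.0666  0.062 ] [ 0.476  -0.0318  0.062 ]
189 261 295 [ 0.4789 -0.0668  0.062 ] [ 0.4802 -0.0309  0.062 ]
193 276 295 [ 0.4837 -0.0516  0.062 ] [ 0.4844 -0.031   0.062 ]
197 276 295 [ 0.4879 -0.0517  0.062 ] [ 0.4887 -0.0311  0.062 ]
201 276 295 [ 0.4921 -0.0519  0.062 ] [ 0.4929 -0.0312  0.062 ]
slope [ 0.11964595 -0.10294176] [array([ 0.23672627, -0.17324023]), array([ 0.00251415, -0.03247246])]
[np.int64(138), np.int64(138), np.int64(138), np.int64(138), np.int64(138), np.int64(138), np.int64(137), np.int64(137)]
[array([ 0.4264, -0.0608,  0.062 ]), array([ 0.4266, -0.0568,  0.062 ]), array([ 0.4267, -0.0528,  0.062 ]), array([ 0.4269, -0.0488,  0.062 ]), array([ 0.4271, -0.0448,  0.062 ]), array([ 0.4272, -0.0408,  0.062 ]), array([ 0.4263, -0.0368,  0.062 ]), array([ 0.4265, -0.0328,  0.062 ])]
```

View pics/z_e.png

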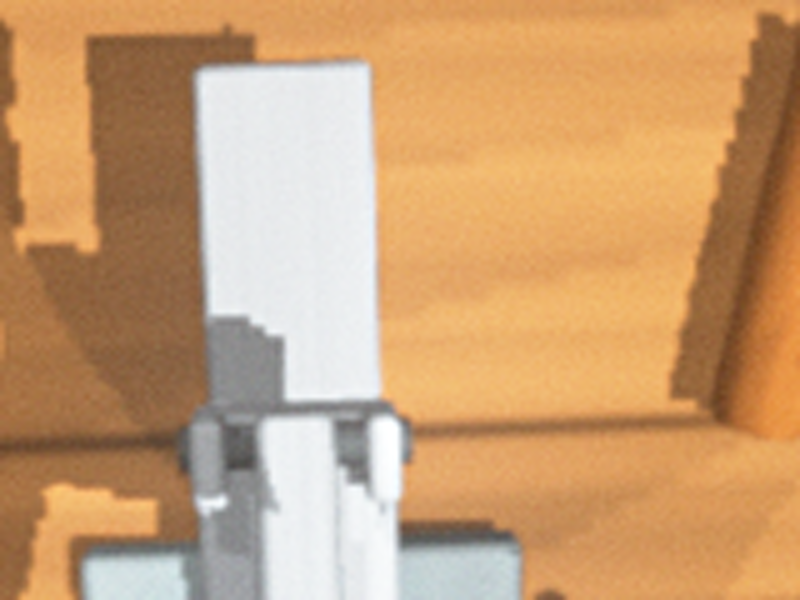

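```bash
python3 - <<'E'
from h import *
w=pickle.load(open("w1.pkl","rb"));im=w["pixels"]
cv2.imwrite("pics/z_f.png",cv2.resize(im[190:370,200:360],(533,600),interpolation=cv2.INTER_CUBIC))
# subpixel edges of plate via gradient
b=cv2.GaussianBlur(im,(3,3),0).astype(float)[...,0]  # blue: wood low, steel high
def cross(row,lo,hi):
    s=b[row,lo:hi];th=(s.max()+s.min())/2
    i=np.where((s[:-1]-th)*(s[1:]-th)<=0)[0];i=i[0];return lo+i+(th-s[i])/(s[i+1]-s[i])
L=np.array([onz(w,cross(v,252,268),v,.062,True) for v in range(142,188,2)]);R=np.array([onz(w,cross(v,286,302),v,.062,True) for v in range(142,206,2)])
for k in(L,R):
    p=np.polyfit(k[:,0],k[:,1],1);print(p[0],np.polyval(p,.47),np.std(k[:,1]-np.polyval(p,k[:,0])))
s=pickle.load(open("side0.pkl","rb"));t=pickle.load(open("top0.pkl","rb"))
# handle end: side zoom (165,62)/6 ; top zoom (235,60)
X=tri([ray(s,240+163/6,160+65/6),ray(t,270+235/6.314,165+60/6.316)]);print(X)
# lower-plate end corners side: far/near top corners zoomed (610,352),(606,392?) 
for a in((608,350),(606,375)): print(onz(s,240+a[0]/6,160+a[1]/6,.062).round(4))
E
```

```text
0.0006058671819380865 -0.06643120114904515 6.105378554246267e-05
0.0006436912772366598 -0.031085442131672955 0.00012173469495196369
(array([ 0.64280462, -0.04080667,  0.21002942]), [np.float64(0.015061789261850632), np.float64(0.015061789261850707)])
[ 0.4267 -0.0629  0.062 ]
[ 0.4278 -0.0421  0.062 ]
```

View pics/z_f.png

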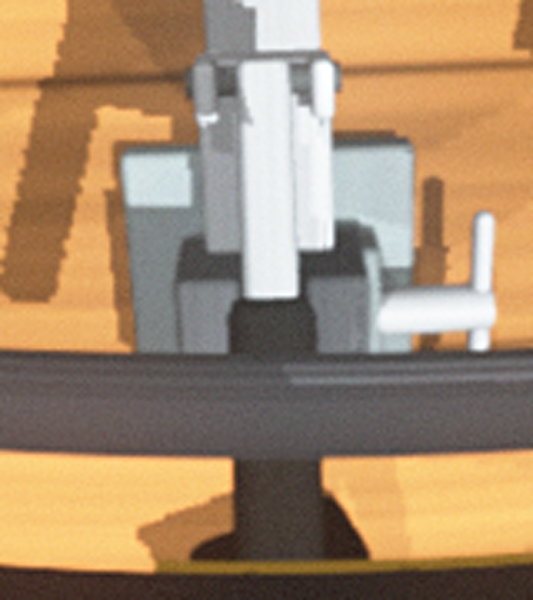

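```bash
python3 - <<'E'
from h import *
s=pickle.load(open("side0.pkl","rb"));t=pickle.load(open("top0.pkl","rb"))
print(tri([ray(s,240+163/6,160+60/6),ray(t,270+257/6.314,165+110/6.316)]))
w=pickle.load(open("w1.pkl","rb"))
yc=-.0488
for l,z in((150,.205),(60,.155)): 
    X=np.array([.5117-.022+l*np.cos(.55),yc,z]);print(X,proj(w,X,True),(proj(t,X)-[270,165])*6.314)
E
```

```text
(array([ 0.63226736, -0.05023886,  0.20631406]), [np.float64(0.00333366316932599), np.float64(0.0033336631693262715)])
[ 1.28368378e+02 -4.88000000e-02  2.05000000e-01] [293.73506411 633.66032546] [   -93.72652021 -38965.31291091]
[ 5.16411713e+01 -4.88000000e-02  1.55000000e-01] [293.7024017 632.644178 ] [   -32.14990336 -31804.20490352]
```

Upper handle end is at (0.632, -0.050, 0.206), which matches the spec. Pliers: back of mouth at (0.5117, -0.0488), yaw ≈ 0. Now a close view of the clip, with the wrist turned.

Emit:
{"name": "send_rows", "arguments": {"series": [[[0,15,-2,0.12],[0,30,-4,0.24],[5,45,-6,0.36],[5,60,-8,0.48],[8,75,-10,0.6],[10,90,-12,0.72],[12,105,-14,0.84],[14,120,-16,0.96],[16,135,-18,1.08],[18,150,-20,1.2],[20,165,-22,1.32],[22,180,-24,1.44],[24,195,-26,1.56],[26,210,-28,1.68],[28,225,-30,1.8],[30,240,-32,1.92],[32,255,-34,2.04],[34,270,-36,2.16],[38,285,-38,2.28],[43,301,-41,2.4]]]}}

```text
clock: 3.37
tcp_pos: [0.4493, 0.2538, 0.2012]
ee_rot: [1.817, 0.662, -1.815]
wrist_force: [0.2, -0.3, -0.1]
opening: 0.0879
```

Emit:
{"name": "send_rows", "arguments": {"series": [[[0,0,0,0.12],[0,0,0,0.24],[0,0,0,0.36],[0,0,0,0.47],[0,0,0,0.47],[0,0,0,0.47],[0,0,0,0.47]]]}}

```text
clock: 3.95
tcp_pos: [0.4501, 0.2524, 0.201]
ee_rot: [2.096, 0.25, -2.095]
wrist_force: [0.3, -0.6, 0.7]
opening: 0.0879
```

```bash
python3 snap.py w2 wrist
```

```text
4.0 [0.4503 0.2523 0.2009] [0.281 0.354 1.456 0.    1.332 1.616] [ 0.33  0.7  -0.35]
[[ 1.000e-04  2.341e-01 -9.722e-01]
 [ 1.000e-04 -9.722e-01 -2.341e-01]
 [-1.000e+00 -1.000e-04 -1.000e-04]]
```

View pics/w2.png

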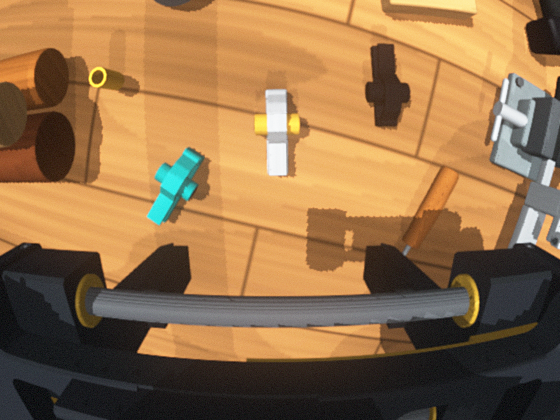

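The wrist view shows the clip at (277,130), nearly square with the gripper. Its latch end is at row 175 and the sleeve ends at columns 255 and 299. Measure.

```bash
python3 - <<'E'
from h import *
w=pickle.load(open("w2.pkl","rb"));im=w["pixels"]
cv2.imwrite("pics/z_g.png",cv2.resize(im[80:185,240:315],(428,600),interpolation=cv2.INTER_CUBIC))
g=cv2.cvtColor(im,cv2.COLOR_BGR2HSV);roi=np.zeros(im.shape[:2],bool);roi[80:185,240:315]=1
ye=(g[...,0]>20)&(g[...,0]<35)&(g[...,1]>150)&roi
st=(g[...,1]<40)&(g[...,2]>110)&roi
n,l,s,c=cv2.connectedComponentsWithStats(ye.astype(np.uint8))
print([ (s[i].tolist(),c[i].round(1).tolist()) for i in range(1,n) if s[i][4]>15])
n,l,s,c=cv2.connectedComponentsWithStats(st.astype(np.uint8))
print([ (s[i].tolist(),c[i].round(1).tolist()) for i in range(1,n) if s[i][4]>15])
pts=np.argwhere(st)[:,::-1].astype(np.float32);print(cv2.minAreaRect(pts))
for v in range(90,178,6):
    x=np.where(st[v])[0]; print(v,x.min(),x.max(), end="; ")
E
```

```text
[([254, 115, 13, 18, 192], [260.0, 123.1]), ([288, 115, 11, 18, 145], [294.0, 123.6])]
[([265, 89, 23, 87, 1747], [276.6, 131.9])]
((276.31744384765625, 132.05474853515625), (86.22694396972656, 21.036436080932617), 88.83085632324219)
90 266 285; 96 266 286; 102 266 286; 108 266 286; 114 267 285; 120 267 285; 126 267 285; 132 268 285; 138 267 286; 144 267 287; 150 267 287; 156 267 287; 162 267 287; 168 267 287; 174 269 286;
```

View pics/z_g.png

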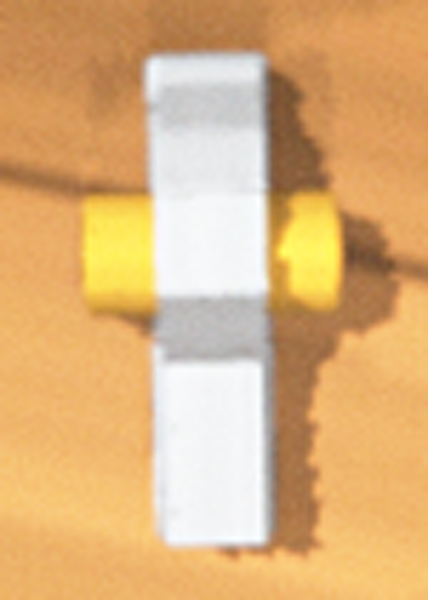

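```bash
python3 - <<'E'
from h import *
w=pickle.load(open("w2.pkl","rb"))
q=lambda a,b,z:onz(w,240+a/5.71-.5,80+b/5.714-.5,z,True)
A,B=q(83,253,.017),q(344,250,.017);print("sleeve",A,B,np.linalg.norm(A-B),(A+B)/2)
d=A-B;print("axis ang",np.arctan2(d[1],d[0]), "opp",np.arctan2(-d[1],-d[0]))
T,H=q(213.5,545,.023),q(206,55,.010);print("tip",T,"hinge",H,np.linalg.norm((T-H)[:2]),np.arctan2(*(T-H)[1::-1]))
T1=[q(157,400,.022),q(273,400,.022)];T2=[q(160,540,.023),q(270,540,.023)]
print(T1,T2); a,b=sum(T1)/2,sum(T2)/2;print("arm heading",np.arctan2(*(b-a)[1::-1]))
o=np.array([.4503,.2523]);R=np.array([[.2341,-.9722],[-.9722,-.2341]])
C=(A+B)[:2]/2;print("tool y,z offset of clip",R.T@(C-o))
E
```

```text
sleeve [0.51006237 0.28989058 0.017     ] [0.52136984 0.24549808 0.017     ] 0.045809962634614815 [0.51571611 0.26769433 0.017     ]
axis ang 1.8202083963814946 opp -1.3213842572082988
tip [0.46554545 0.25554575 0.023     ] hinge [0.54994693 0.27735097 0.01      ] 0.08717269010096095 -2.888769643996253
[array([0.48804347, 0.27112469, 0.022     ]), array([0.49280379, 0.25148397, 0.022     ])] [array([0.46420701, 0.26490286, 0.023     ]), array([0.46876155, 0.24609962, 0.023     ])]
arm heading -2.9037718981247114
tool y,z offset of clip [ 0.00034754 -0.06720135]
```

Sleeve length measures 45.8 mm (44 given), the centre is consistent from three features at (0.5157, 0.268), and heading is -2.89. Go down, gripping 9 mm high so the body clears the pliers head later.

Emit:
{"name": "send_rows", "arguments": {"series": [[[0,0,-30,-0.013],[0,0,-55,-0.013],[20,0,-67,-0.013],[55,0,-67,-0.013],[90,0,-67,-0.013],[120,0,-67,-0.013],[145,0,-67,-0.013],[165,0,-67,-0.013],[175,0,-67,-0.013],[175,0,-67,-0.013],[175,0,-67,-0.013]]], "fingers": 64, "force": 25}}

```text
clock: 4.92
tcp_pos: [0.5163, 0.2675, 0.0263]
ee_rot: [2.091, 0.259, -2.09]
wrist_force: [-0.4, 0.2, 1.0]
opening: 0.0638
```

```bash
python3 snap.py w3 wrist; python3 snap.py s3 side; python3 - <<'E'
import cv2
s=cv2.imread("pics/s3.png");cv2.imwrite("pics/z_s3.png",cv2.resize(s[260:360,240:380],(784,560),interpolation=cv2.INTER_CUBIC))
E
```

```text
4.9667 [0.5166 0.2676 0.0269] [0.275 0.662 1.481 0.    0.996 1.599] [ 0.6  -0.8  -0.19]
[[ 1.800e-03  2.440e-01 -9.698e-01]
 [ 5.000e-04 -9.698e-01 -2.440e-01]
 [-1.000e+00 -1.000e-04 -1.900e-03]]
5.0167 [0.5167 0.2676 0.0272] [0.275 0.662 1.481 0.    0.996 1.599] [ 0.34 -0.04  0.53]
[[ 2.500e-03  2.438e-01 -9.698e-01]
 [ 7.000e-04 -9.698e-01 -2.438e-01]
 [-1.000e+00 -1.000e-04 -2.600e-03]]
```

View pics/w3.png

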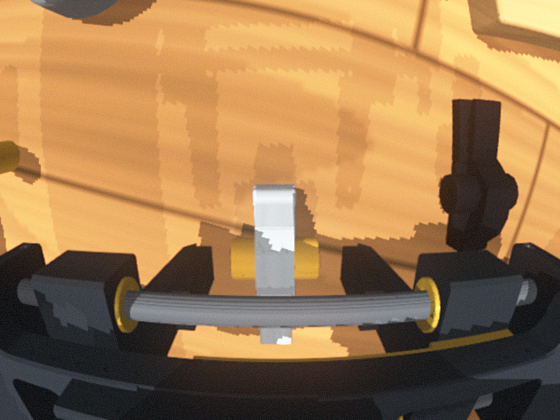

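View pics/z_s3.png

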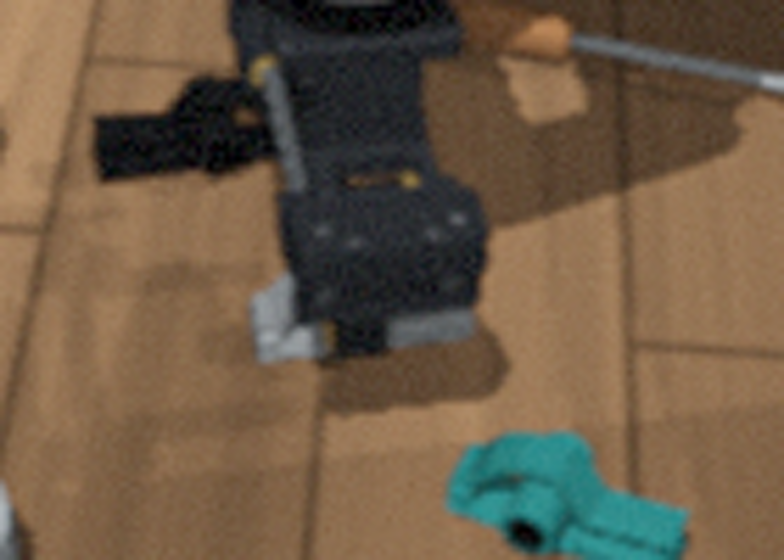

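The sleeve (columns 232–319) is centred between the fingers. Lower the last 19 mm and close.

Emit:
{"name": "send_rows", "arguments": {"series": [[[7,0,0,0],[13,0,0,0],[17,0,0,0],[19,0,0,0],[19,0,0,0],[19,0,0,0]]]}}

```text
clock: 5.52
tcp_pos: [0.516, 0.2673, 0.0067]
ee_rot: [2.091, 0.258, -2.091]
wrist_force: [-0.3, 0.2, -0.4]
opening: 0.0641
```

Emit:
{"name": "send_rows", "arguments": {"series": [[[0,0,0,0],[0,0,0,0],[0,0,0,0],[0,0,0,0],[0,0,0,0],[0,0,0,0],[0,0,0,0],[0,0,0,0],[0,0,0,0],[0,0,0,0]]], "fingers": 36, "force": 25}}

```text
clock: 6.35
tcp_pos: [0.5161, 0.2674, 0.0069]
ee_rot: [2.091, 0.258, -2.09]
wrist_force: [-0.6, 0.6, 3.3]
opening: 0.0437
```

Gripped (43.7 mm). Lift and look.

Emit:
{"name": "send_rows", "arguments": {"series": [[[-5,0,0,0],[-15,0,0,0],[-40,0,0,0],[-70,0,0,0],[-100,0,0,0],[-130,0,0,0],[-155,0,0,0],[-170,0,0,0],[-170,0,0,0],[-170,0,0,0]]]}}

```text
clock: 7.18
tcp_pos: [0.5157, 0.2673, 0.177]
ee_rot: [2.091, 0.258, -2.09]
wrist_force: [-0.5, 0.2, -3.1]
opening: 0.044
```

```bash
python3 snap.py w4 wrist
```

```text
7.2333 [0.5154 0.2671 0.1759] [ 0.274  0.485  1.313 -0.     1.345  1.599] [-0.26  0.3  -2.5 ]
[[-1.600e-03  2.432e-01 -9.700e-01]
 [-5.000e-04 -9.700e-01 -2.432e-01]
 [-1.000e+00  1.000e-04  1.700e-03]]
```

View pics/w4.png

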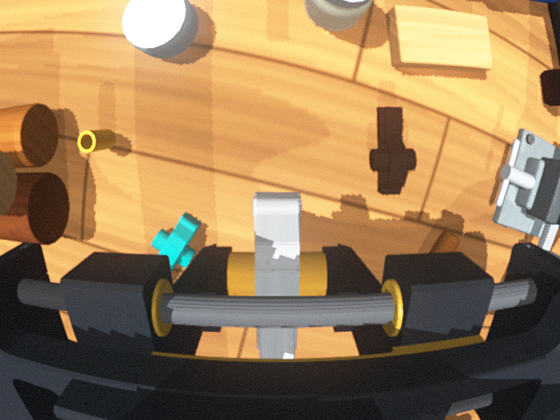

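The clip is held level-looking at (277,260). Carry it across with the half turn.

Emit:
{"name": "send_rows", "arguments": {"series": [[[0,12,8,-0.12],[0,26,16,-0.24],[0,40,25,-0.36],[0,54,34,-0.48],[0,68,43,-0.6],[0,82,52,-0.72],[0,96,61,-0.84],[0,110,70,-0.96],[0,124,79,-1.08],[0,138,88,-1.2],[0,152,97,-1.32],[0,166,106,-1.44],[0,180,115,-1.56],[0,194,124,-1.68],[0,208,133,-1.8],[0,222,142,-1.92],[0,236,151,-2.04],[0,250,160,-2.16],[0,265,170,-2.28],[0,281,180,-2.4]]]}}

```text
clock: 8.9
tcp_pos: [0.4086, -0.0493, 0.1754]
ee_rot: [0.384, 1.54, -0.384]
wrist_force: [-0.2, 0.1, -2.5]
opening: 0.0436
```

Emit:
{"name": "send_rows", "arguments": {"series": [[[0,0,0,-0.12],[0,0,0,-0.24],[0,0,0,-0.36],[0,0,0,-0.46],[0,0,0,-0.49],[0,0,0,-0.49],[0,0,0,-0.49],[0,0,0,-0.49]]]}}

```text
clock: 9.57
tcp_pos: [0.4094, -0.0489, 0.1761]
ee_rot: [0.006, 1.572, -0.005]
wrist_force: [-0.1, -0.3, -2.5]
opening: 0.0438
```

```bash
python3 snap.py w5 wrist;python3 snap.py s5 side; python3 - <<'E'
import cv2
s=cv2.imread("pics/s5.png");cv2.imwrite("pics/z_s5.png",cv2.resize(s[150:270,240:400],(800,600),interpolation=cv2.INTER_CUBIC))
E
```

```text
9.6167 [ 0.4095 -0.0489  0.1763] [-0.408  0.208  1.755 -0.     1.18  -1.972] [-0.64  0.47 -3.23]
[[-1.1e-03  6.7e-03  1.0e+00]
 [ 4.0e-04  1.0e+00 -6.7e-03]
 [-1.0e+00  4.0e-04 -1.1e-03]]
9.6667 [ 0.4096 -0.0489  0.1764] [-0.408  0.208  1.755 -0.     1.18  -1.972] [ 0.3  -0.07 -2.21]
[[-8.0e-04  6.5e-03  1.0e+00]
 [ 3.0e-04  1.0e+00 -6.5e-03]
 [-1.0e+00  3.0e-04 -8.0e-04]]
```

View pics/w5.png

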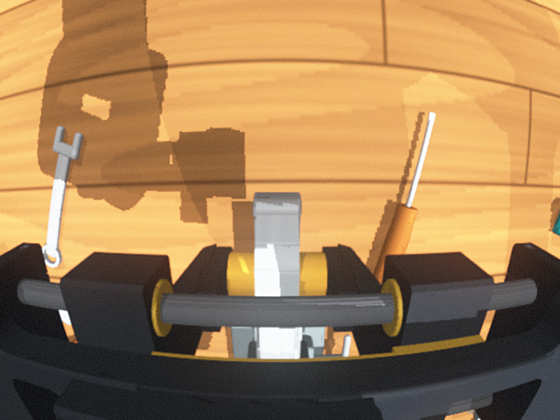

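View pics/z_s5.png

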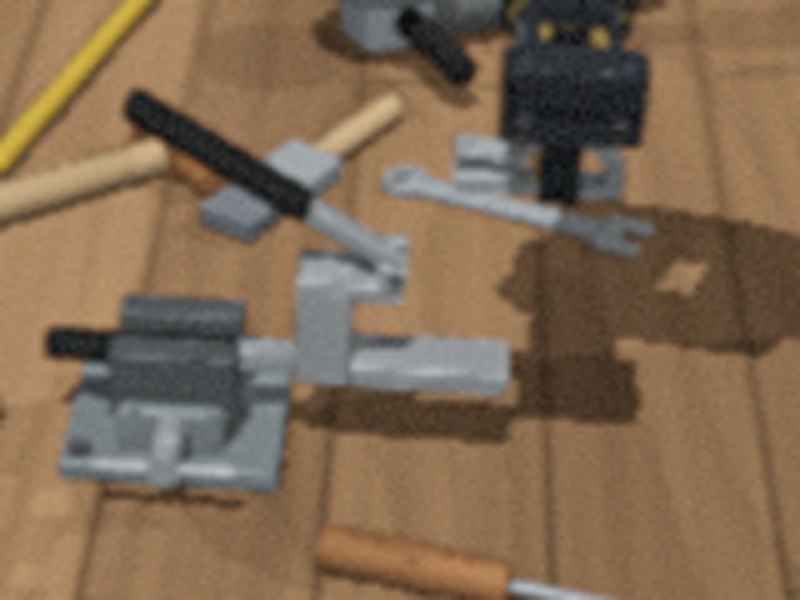

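The clip hangs level and lines up with the plate, tip about 50 mm out from the back. Lower in front of the head to just above the plate.

Emit:
{"name": "send_rows", "arguments": {"series": [[[25,0,0,0],[50,0,0,0],[75,0,0,0],[90,0,0,0],[98,0,0,0],[103,0,0,0],[104,0,0,0],[104,0,0,0],[104,0,0,0]]]}}

```text
clock: 10.42
tcp_pos: [0.4103, -0.0492, 0.0735]
ee_rot: [0.004, 1.569, -0.005]
wrist_force: [0.4, -0.6, -3.0]
opening: 0.044
```

```bash
python3 snap.py s6 side; python3 - <<'E'
import cv2
s=cv2.imread("pics/s6.png");cv2.imwrite("pics/z_s6.png",cv2.resize(s[150:270,240:400],(800,600),interpolation=cv2.INTER_CUBIC))
E
```

```text
10.4667 [ 0.4102 -0.0492  0.0735] [-0.408  0.374  1.905 -0.     0.861 -1.973] [-0.53 -0.12 -2.63]
[[ 1.5e-03  5.8e-03  1.0e+00]
 [-7.0e-04  1.0e+00 -5.8e-03]
 [-1.0e+00 -6.0e-04  1.5e-03]]
```

View pics/z_s6.png

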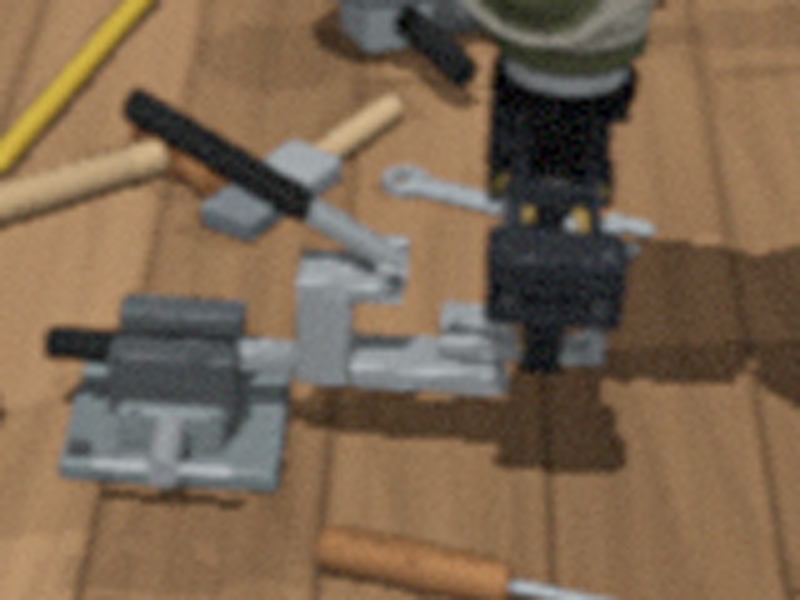

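Clip's latch end hovers over the plate, in front of the head. Advance to ~12 mm short of home, then settle.

Emit:
{"name": "send_rows", "arguments": {"series": [[[0,0,8,0],[0,0,16,0],[0,0,24,0],[0,0,30,0],[0,0,35,0],[0,0,37,0],[1,0,37,0],[2,0,37,0],[3,0,37,0],[3,0,37,0]]]}}

```text
clock: 11.3
tcp_pos: [0.4464, -0.0492, 0.0695]
ee_rot: [0.005, 1.571, -0.004]
wrist_force: [-0.5, -0.2, -3.0]
opening: 0.0434
```

Emit:
{"name": "send_rows", "arguments": {"series": [[[0.5,0,0,0],[1,0,0,0],[1,0,0,0]]]}}

```text
clock: 11.55
tcp_pos: [0.4467, -0.0492, 0.0689]
ee_rot: [0.005, 1.571, -0.005]
wrist_force: [-0.9, 0.4, 0.7]
opening: 0.0436
```

The wrist force went from -3 to +0.7 N, so the clip rests on the plate. Release, then look.

Emit:
{"name": "send_rows", "arguments": {"series": [[[0,0,0,0],[0,0,0,0],[0,0,0,0],[0,0,0,0],[0,0,0,0],[0,0,0,0]]], "fingers": 62}}

```text
clock: 12.05
tcp_pos: [0.4468, -0.0492, 0.0688]
ee_rot: [0.005, 1.571, -0.005]
wrist_force: [0.8, -0.2, -0.9]
opening: 0.0619
```

Emit:
{"name": "send_rows", "arguments": {"series": [[[-5,0,0,0],[-20,0,0,0],[-45,0,0,0],[-75,0,-10,0],[-100,0,-35,0],[-100,0,-60,0],[-100,0,-70,0],[-100,0,-70,0],[-100,0,-70,0]]]}}

```text
clock: 12.8
tcp_pos: [0.3771, -0.049, 0.1687]
ee_rot: [0.005, 1.571, -0.005]
wrist_force: [0.6, 0.1, 0.2]
opening: 0.0618
```

```bash
python3 snap.py w7 wrist; python3 snap.py s7 side;python3 snap.py t7 top; python3 - <<'E'
import cv2
s=cv2.imread("pics/s7.png");cv2.imwrite("pics/z_s7.png",cv2.resize(s[170:250,270:370],(750,600),interpolation=cv2.INTER_CUBIC))
E
```

```text
12.85 [ 0.3775 -0.0491  0.1685] [-0.443  0.164  1.843  0.     1.135 -2.008] [-0.27 -1.    1.  ]
[[-1.0e-04  6.2e-03  1.0e+00]
 [ 2.0e-04  1.0e+00 -6.2e-03]
 [-1.0e+00  2.0e-04 -1.0e-04]]
12.9 [ 0.3777 -0.0491  0.1684] [-0.443  0.164  1.842  0.     1.135 -2.008] [0.12 0.38 0.69]
[[-3.0e-04  5.9e-03  1.0e+00]
 [ 2.0e-04  1.0e+00 -5.9e-03]
 [-1.0e+00  2.0e-04 -3.0e-04]]
12.95 [ 0.3776 -0.049   0.1683] [-0.443  0.164  1.843  0.     1.135 -2.008] [-0.28 -0.7  -0.14]
[[-6.0e-04  5.7e-03  1.0e+00]
 [ 4.0e-04  1.0e+00 -5.7e-03]
 [-1.0e+00  4.0e-04 -6.0e-04]]
```

View pics/w7.png

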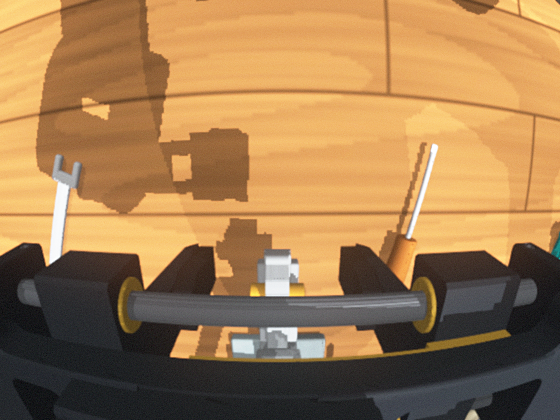

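View pics/z_s7.png

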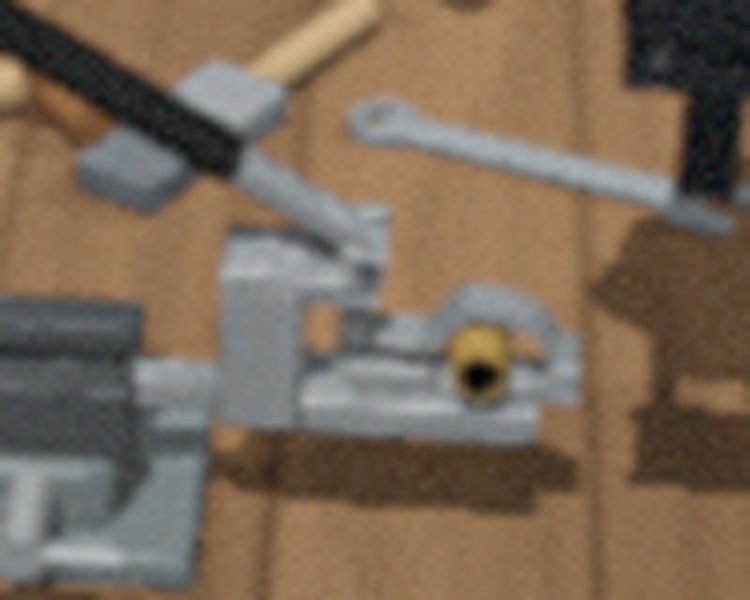

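The side view shows the clip flat on the plate, latch end under the upper jaw, slightly short of the back as intended; the hinge end protrudes past the plate. I'll shut the fingers, lower behind the hinge end, and push.

Emit:
{"name": "send_rows", "arguments": {"series": [[[0,0,2,0],[10,0,4,0],[30,0,4,0],[55,0,4,0],[75,0,4,0],[90,0,4,0],[98,0,4,0],[102,0,4,0],[102,0,4,0],[102,0,4,0]]], "fingers": 0, "force": 30}}

```text
clock: 13.78
tcp_pos: [0.3812, -0.0489, 0.0668]
ee_rot: [0.004, 1.571, -0.004]
wrist_force: [-0.2, -0.7, 0.4]
opening: 0.0003
```

Emit:
{"name": "send_rows", "arguments": {"series": [[[0,0,4,0],[0,0,8,0],[0,0,12,0],[0,0,15,0],[0,0,18,0],[0,0,20,0],[0,0,20,0]]]}}

```text
clock: 14.37
tcp_pos: [0.4012, -0.049, 0.0668]
ee_rot: [0.004, 1.571, -0.005]
wrist_force: [-0.8, 0.3, 0.7]
opening: 0.0008
```

Emit:
{"name": "send_rows", "arguments": {"series": [[[0,0,1,0],[0,0,2,0],[0,0,3,0],[0,0,4,0],[0,0,5,0],[0,0,6,0],[0,0,6,0]]]}}

```text
clock: 14.95
tcp_pos: [0.407, -0.049, 0.0667]
ee_rot: [0.005, 1.571, -0.005]
wrist_force: [-0.1, 0.5, -0.1]
opening: 0.0003
```

Emit:
{"name": "send_rows", "arguments": {"series": [[[0,0,0.7,0],[0,0,1.4,0],[0,0,2,0],[0,0,2,0]]]}}

```text
clock: 15.28
tcp_pos: [0.4089, -0.049, 0.0667]
ee_rot: [0.005, 1.571, -0.005]
wrist_force: [-0.9, 1.1, -0.7]
opening: 0.0006
```

Emit:
{"name": "send_rows", "arguments": {"series": [[[0,0,0.7,0],[0,0,1.4,0],[0,0,2,0],[0,0,2,0]]]}}

```text
clock: 15.62
tcp_pos: [0.4109, -0.0491, 0.0667]
ee_rot: [0.005, 1.571, -0.005]
wrist_force: [-1.0, 0.6, -0.8]
opening: 0.0004
```

```bash
python3 snap.py s8 side; python3 - <<'E'
import cv2
s=cv2.imread("pics/s8.png");cv2.imwrite("pics/z_s8.png",cv2.resize(s[170:250,270:370],(750,600),interpolation=cv2.INTER_CUBIC))
E
```

```text
15.6667 [ 0.4109 -0.0491  0.0668] [-0.407  0.389  1.91   0.     0.842 -1.972] [-0.17 -0.24 -0.48]
[[ 3.0e-04  5.8e-03  1.0e+00]
 [-1.0e-04  1.0e+00 -5.8e-03]
 [-1.0e+00 -1.0e-04  3.0e-04]]
```

View pics/z_s8.png

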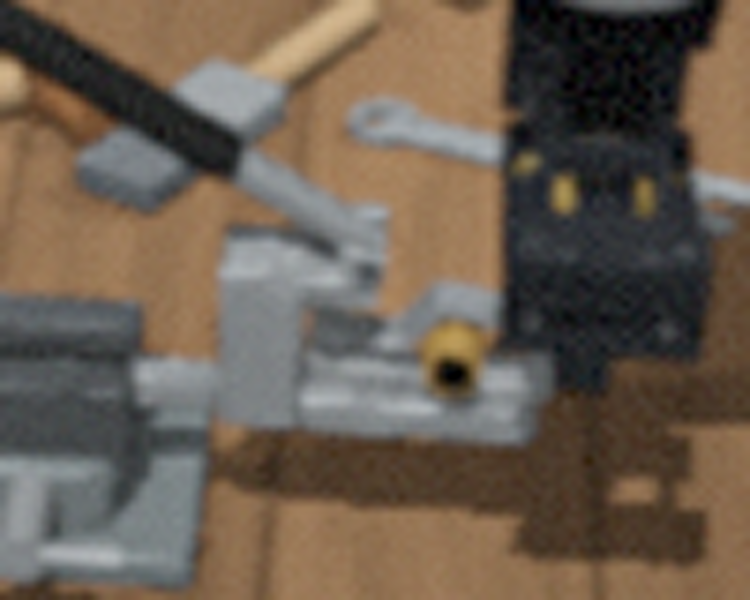

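The sleeve moved about 9.5 mm toward the jaw, so 2–3 mm remain. Continue slowly until the force climbs.

Emit:
{"name": "send_rows", "arguments": {"series": [[[0,0,0.5,0],[0,0,1,0],[0,0,1,0]]]}}

```text
clock: 15.92
tcp_pos: [0.4118, -0.049, 0.0668]
ee_rot: [0.005, 1.571, -0.005]
wrist_force: [-1.0, 1.0, -0.1]
opening: 0.0008
```

Emit:
{"name": "send_rows", "arguments": {"series": [[[0,0,0.5,0],[0,0,1,0],[0,0,1,0]]]}}

```text
clock: 16.17
tcp_pos: [0.4129, -0.049, 0.0668]
ee_rot: [0.005, 1.571, -0.005]
wrist_force: [-1.4, 0.3, 1.3]
opening: 0.0003
```

Emit:
{"name": "send_rows", "arguments": {"series": [[[0,0,0.5,0],[0,0,1,0],[0,0,1,0]]]}}

```text
clock: 16.42
tcp_pos: [0.413, -0.049, 0.0667]
ee_rot: [0.004, 1.573, -0.004]
wrist_force: [-6.1, -1.7, 3.7]
opening: 0.0001
```

The force jumped to -6 N with the tool stopped at 0.413, near the predicted 0.4147, so the clip is home. Back off and check.

Emit:
{"name": "send_rows", "arguments": {"series": [[[0,0,-2,0],[0,0,-8,0],[0,0,-20,0],[-20,0,-30,0],[-50,0,-35,0],[-90,0,-35,0],[-120,0,-35,0],[-140,0,-35,0],[-140,0,-35,0],[-140,0,-35,0]]]}}

```text
clock: 17.25
tcp_pos: [0.3788, -0.0489, 0.207]
ee_rot: [0.004, 1.569, -0.005]
wrist_force: [-0.7, 0.6, -0.7]
opening: 0.0003
```

```bash
python3 snap.py w9 wrist; python3 snap.py s9 side; python3 snap.py t9 top;python3 - <<'E'
import cv2
s=cv2.imread("pics/s9.png");cv2.imwrite("pics/z_s9.png",cv2.resize(s[170:250,270:370],(750,600),interpolation=cv2.INTER_CUBIC))
s=cv2.imread("pics/w9.png");cv2.imwrite("pics/z_w9.png",cv2.resize(s[190:360,200:360],(564,600),interpolation=cv2.INTER_CUBIC))
E
```

```text
17.3 [ 0.3784 -0.0487  0.2061] [-0.441  0.116  1.773  0.     1.253 -2.006] [ 0.32  0.37 -1.05]
[[-2.0e-04  5.9e-03  1.0e+00]
 [ 3.0e-04  1.0e+00 -5.9e-03]
 [-1.0e+00  3.0e-04 -2.0e-04]]
17.35 [ 0.3782 -0.0486  0.2056] [-0.441  0.117  1.773  0.     1.253 -2.006] [ 0.33 -0.   -0.9 ]
[[-1.6e-03  5.8e-03  1.0e+00]
 [ 9.0e-04  1.0e+00 -5.8e-03]
 [-1.0e+00  8.0e-04 -1.6e-03]]
17.4 [ 0.3782 -0.0486  0.2055] [-0.441  0.117  1.773  0.     1.254 -2.006] [ 0.39 -0.55 -0.12]
[[-0.0022  0.0058  1.    ]
 [ 0.0011  1.     -0.0058]
 [-1.      0.0011 -0.0022]]
```

View pics/z_s9.png

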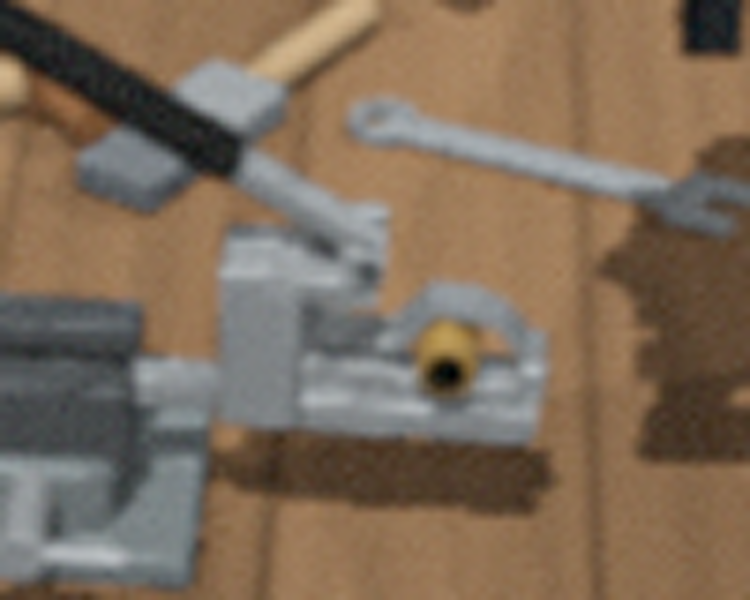

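View pics/z_w9.png

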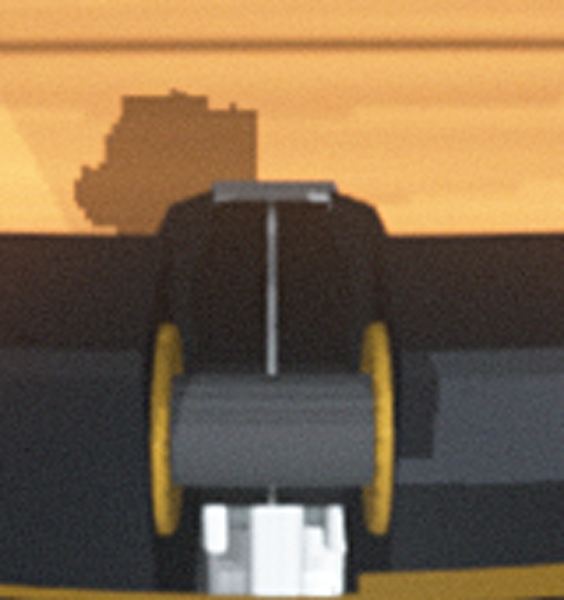

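The clip's overhang past the plate end is about 3 mm, as expected when home. Rise and look from above on the way to the handle.

Emit:
{"name": "send_rows", "arguments": {"series": [[[-30,0,0,0],[-60,0,10,0],[-64,0,40,0],[-64,0,70,0],[-64,0,95,0],[-64,0,110,0],[-64,0,115,0],[-64,0,115,0],[-64,0,115,0]]]}}

```text
clock: 18.15
tcp_pos: [0.493, -0.0494, 0.2699]
ee_rot: [0.005, 1.573, -0.004]
wrist_force: [0.5, -0.5, 0.7]
opening: 0.0007
```

```bash
python3 snap.py w10 wrist; python3 - <<'E'
from h import *
w=pickle.load(open("w10.pkl","rb"));s=w["pixels"];cv2.imwrite("pics/z_w10.png",cv2.resize(s[120:270,210:350],(560,600),interpolation=cv2.INTER_CUBIC))
c=pickle.load(open("s9.pkl","rb"));print("sleeve near end",onz(c,270+447/7.5-.5,170+370/7.5-.5,.079))
E
```

```text
18.2 [ 0.4929 -0.0494  0.2703] [-0.339  0.262  1.382 -0.     1.499 -1.904] [-0.37  0.07 -0.05]
[[-1.3e-03  5.9e-03  1.0e+00]
 [ 4.0e-04  1.0e+00 -5.9e-03]
 [-1.0e+00  3.0e-04 -1.3e-03]]
sleeve near end [ 0.46081699 -0.03082422  0.079     ]
```

View pics/z_w10.png

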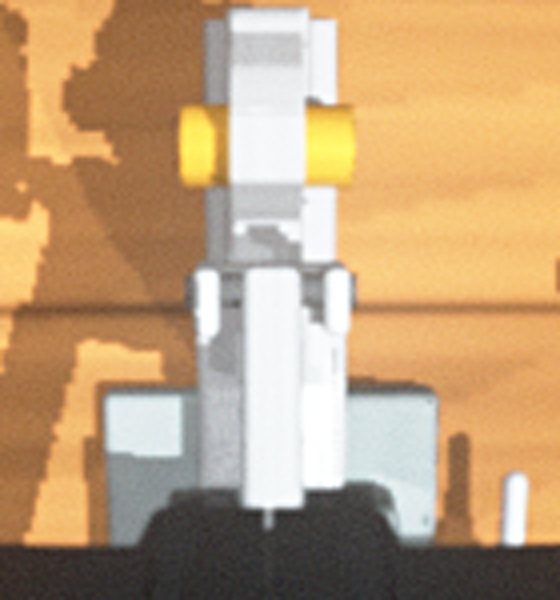

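```bash
python3 - <<'E'
from h import *
w=pickle.load(open("w10.pkl","rb"))
q=lambda a,b,z:onz(w,210+a/4-.5,120+b/4-.5,z,True).round(4)
A,B=q(178,147,.079),q(356,145,.079);print(A,B,(A+B)/2)
print("hinge",q(229,10,.072),q(307,10,.072)); print("plate end",q(205,20,.062),q(337,20,.062));print("clip near head",q(231,240,.08),q(303,240,.08))
E
```

```text
[ 0.4598 -0.0729  0.079 ] [ 0.4595 -0.0268  0.079 ] [ 0.45965 -0.04985  0.079  ]
hinge [ 0.4244 -0.0596  0.072 ] [ 0.4245 -0.0392  0.072 ]
plate end [ 0.427  -0.0663  0.062 ] [ 0.4271 -0.0309  0.062 ]
clip near head [ 0.4843 -0.0594  0.08  ] [ 0.4844 -0.0406  0.08  ]
```

Sleeve centre measured at (0.4597, -0.050), exactly home, with y off by about 1 mm and straight. Now go over the handle pad.

Emit:
{"name": "send_rows", "arguments": {"series": [[[0,0,30,0],[0,0,60,0],[0,0,85,0],[0,1,103,0],[0,1,110,0],[15,1,110,0],[30,1,110,0],[40,1,110,0],[45,1,110,0],[45,1,110,0],[45,1,110,0]]]}}

```text
clock: 19.12
tcp_pos: [0.6036, -0.0492, 0.2264]
ee_rot: [0.004, 1.57, -0.005]
wrist_force: [0.0, -0.5, 0.3]
opening: 0.0005
```

```bash
python3 snap.py w11 wrist; python3 snap.py s11 side; python3 - <<'E'
import cv2
s=cv2.imread("pics/s11.png");cv2.imwrite("pics/z_s11.png",cv2.resize(s[130:250,230:370],(700,600),interpolation=cv2.INTER_CUBIC))
E
```

```text
19.1667 [ 0.6038 -0.0492  0.2267] [-0.277  0.487  1.155 -0.     1.498 -1.841] [-0.08  0.11  0.44]
[[ 1.3e-03  5.9e-03  1.0e+00]
 [-4.0e-04  1.0e+00 -5.9e-03]
 [-1.0e+00 -4.0e-04  1.4e-03]]
19.2167 [ 0.6039 -0.0492  0.2268] [-0.277  0.487  1.155 -0.     1.497 -1.841] [ 0.47 -0.53 -0.89]
[[ 1.6e-03  5.9e-03  1.0e+00]
 [-5.0e-04  1.0e+00 -5.9e-03]
 [-1.0e+00 -5.0e-04  1.6e-03]]
```

View pics/z_s11.png

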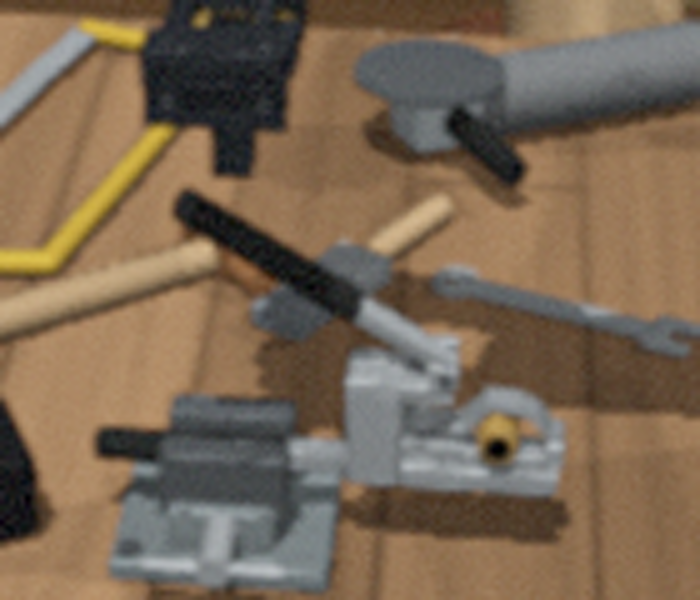

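View pics/w11.png

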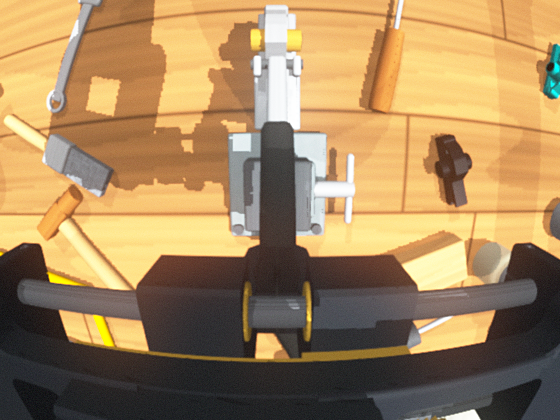

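Fingers are over the grip, centred across it and a little short of the handle end. Lower to touch, then follow the arc.

Emit:
{"name": "send_rows", "arguments": {"series": [[[6,0,0,0],[12,0,0,0],[16,0,0,0],[18,0,0,0],[20,0,0,0],[21,0,0,0],[21,0,0,0]]]}}

```text
clock: 19.8
tcp_pos: [0.6039, -0.0492, 0.2048]
ee_rot: [0.004, 1.57, -0.005]
wrist_force: [-0.3, -0.5, 1.6]
opening: 0.0001
```

Emit:
{"name": "send_rows", "arguments": {"series": [[[1,0,0.6,0],[2,0,1.2,0],[3,0,1.8,0],[4,0,2.4,0],[5,0,3,0],[6,0,3.6,0],[6,0,3.6,0]]]}}

```text
clock: 20.38
tcp_pos: [0.6075, -0.0492, 0.1986]
ee_rot: [0.005, 1.571, -0.005]
wrist_force: [0.3, -0.4, 1.7]
opening: 0.0005
```

Free force ≈ 2 N. Continue along the arc.

Emit:
{"name": "send_rows", "arguments": {"series": [[[1,0,0.5,0],[2,0,1,0],[3,0,1.5,0],[4,0,2,0],[5,0,2.5,0],[6,0,3,0],[7,0,3.5,0],[8,0,4,0],[8,0,4,0]]]}}

```text
clock: 21.13
tcp_pos: [0.6114, -0.0492, 0.1905]
ee_rot: [0.005, 1.571, -0.005]
wrist_force: [0.5, 0.6, 1.8]
opening: 0.0004
```

Emit:
{"name": "send_rows", "arguments": {"series": [[[1,0,0.5,0],[2,0,1,0],[3,0,1.5,0],[4,0,2,0],[4,0,2,0]]]}}

```text
clock: 21.55
tcp_pos: [0.6133, -0.0492, 0.1865]
ee_rot: [0.005, 1.571, -0.004]
wrist_force: [0.8, 0.6, 1.0]
opening: 0.0005
```

Emit:
{"name": "send_rows", "arguments": {"series": [[[1,0,0.4,0],[2,0,0.8,0],[3,0,1.2,0],[4,0,1.6,0],[4,0,1.6,0]]]}}

```text
clock: 21.97
tcp_pos: [0.615, -0.0492, 0.1825]
ee_rot: [0.005, 1.571, -0.005]
wrist_force: [0.6, 1.1, 2.2]
opening: 0.0006
```

Emit:
{"name": "send_rows", "arguments": {"series": [[[1,0,0.4,0],[2,0,0.8,0],[3,0,1.2,0],[3,0,1.2,0]]]}}

```text
clock: 22.3
tcp_pos: [0.6162, -0.0492, 0.1795]
ee_rot: [0.005, 1.571, -0.005]
wrist_force: [0.5, -0.2, 2.1]
opening: 0.0005
```

a ≈ 0.195. Continue with short calls.

Emit:
{"name": "send_rows", "arguments": {"series": [[[1,0,0.4,0],[2,0,0.8,0],[3,0,1.1,0],[3,0,1.1,0]]]}}

```text
clock: 22.63
tcp_pos: [0.6173, -0.0492, 0.1765]
ee_rot: [0.005, 1.571, -0.004]
wrist_force: [0.1, 0.5, 2.3]
opening: 0.0008
```

Emit:
{"name": "send_rows", "arguments": {"series": [[[1,0,0.4,0],[2,0,0.8,0],[3,0,1.1,0],[3,0,1.1,0]]]}}

```text
clock: 22.97
tcp_pos: [0.6185, -0.0492, 0.1737]
ee_rot: [0.005, 1.571, -0.005]
wrist_force: [-0.3, -0.1, 3.2]
opening: 0.0003
```

Emit:
{"name": "send_rows", "arguments": {"series": [[[1,0,0.3,0],[2,0,0.7,0],[2,0,0.7,0]]]}}

```text
clock: 23.22
tcp_pos: [0.6192, -0.0492, 0.1719]
ee_rot: [0.004, 1.57, -0.005]
wrist_force: [-0.3, 0.5, 5.1]
opening: 0.0002
```

Emit:
{"name": "send_rows", "arguments": {"series": [[[1,0,0.3,0],[2,0,0.6,0],[2,0,0.6,0]]]}}

```text
clock: 23.47
tcp_pos: [0.6198, -0.0492, 0.1702]
ee_rot: [0.004, 1.57, -0.005]
wrist_force: [-0.5, 1.0, 6.8]
opening: 0.0007
```

Emit:
{"name": "send_rows", "arguments": {"series": [[[1,0,0.3,0],[2,0,0.6,0],[2,0,0.6,0]]]}}

```text
clock: 23.72
tcp_pos: [0.6205, -0.0492, 0.1685]
ee_rot: [0.004, 1.57, -0.005]
wrist_force: [-1.9, 0.9, 9.0]
opening: 0.0002
```

The die now bears on the clip and the force is climbing about 1 N/mm. Half-millimetre steps from here.

Emit:
{"name": "send_rows", "arguments": {"series": [[[0.6,0,0.2,0],[1,0,0.3,0]]]}}

```text
clock: 23.88
tcp_pos: [0.6207, -0.0492, 0.1677]
ee_rot: [0.004, 1.569, -0.005]
wrist_force: [-2.0, 1.0, 9.8]
opening: 0.0001
```

Emit:
{"name": "send_rows", "arguments": {"series": [[[0.5,0,0.2,0],[0.5,0,0.2,0]]]}}

```text
clock: 24.05
tcp_pos: [0.6209, -0.0492, 0.1672]
ee_rot: [0.004, 1.569, -0.005]
wrist_force: [-2.0, 0.0, 9.2]
opening: 0.0006
```

Emit:
{"name": "send_rows", "arguments": {"series": [[[0.5,0,0.2,0],[0.5,0,0.2,0]]]}}

```text
clock: 24.22
tcp_pos: [0.6211, -0.0492, 0.1667]
ee_rot: [0.004, 1.57, -0.005]
wrist_force: [-2.5, 1.7, 10.2]
opening: 0.0006
```

Emit:
{"name": "send_rows", "arguments": {"series": [[[0.5,0,0.1,0],[0.5,0,0.1,0]]]}}

```text
clock: 24.38
tcp_pos: [0.6212, -0.0492, 0.1663]
ee_rot: [0.004, 1.569, -0.005]
wrist_force: [-2.3, 0.5, 9.6]
opening: 0.0005
```

Emit:
{"name": "send_rows", "arguments": {"series": [[[0.5,0,0.1,0],[0.5,0,0.1,0]]]}}

```text
clock: 24.55
tcp_pos: [0.6214, -0.0492, 0.1659]
ee_rot: [0.004, 1.569, -0.005]
wrist_force: [-1.8, 0.3, 10.3]
opening: 0.0004
```

Emit:
{"name": "send_rows", "arguments": {"series": [[[0.5,0,0.1,0],[0.5,0,0.1,0]]]}}

```text
clock: 24.72
tcp_pos: [0.6215, -0.0492, 0.1654]
ee_rot: [0.004, 1.569, -0.005]
wrist_force: [-1.9, 0.8, 10.0]
opening: 0.0004
```

Emit:
{"name": "send_rows", "arguments": {"series": [[[0.5,0,0.1,0],[0.5,0,0.1,0]]]}}

```text
clock: 24.88
tcp_pos: [0.6217, -0.0492, 0.165]
ee_rot: [0.004, 1.569, -0.005]
wrist_force: [-1.9, 1.5, 11.4]
opening: 0.0008
```

Emit:
{"name": "send_rows", "arguments": {"series": [[[0.5,0,0.1,0],[0.5,0,0.1,0]]]}}

```text
clock: 25.05
tcp_pos: [0.6218, -0.0493, 0.1645]
ee_rot: [0.004, 1.569, -0.005]
wrist_force: [-1.9, 1.4, 10.6]
opening: 0.0002
```

Emit:
{"name": "send_rows", "arguments": {"series": [[[0.5,0,0.1,0],[0.5,0,0.1,0]]]}}

```text
clock: 25.22
tcp_pos: [0.6219, -0.0492, 0.1641]
ee_rot: [0.004, 1.569, -0.005]
wrist_force: [-2.0, 1.2, 11.5]
opening: 0.0
```

Emit:
{"name": "send_rows", "arguments": {"series": [[[0.5,0,0.1,0],[0.5,0,0.1,0]]]}}

```text
clock: 25.38
tcp_pos: [0.6221, -0.0493, 0.1637]
ee_rot: [0.004, 1.568, -0.005]
wrist_force: [-1.7, 0.5, 11.3]
opening: 0.0008
```

Emit:
{"name": "send_rows", "arguments": {"series": [[[0.5,0,0.1,0],[0.5,0,0.1,0]]]}}

```text
clock: 25.55
tcp_pos: [0.6222, -0.0493, 0.1633]
ee_rot: [0.004, 1.568, -0.005]
wrist_force: [-2.1, -0.0, 11.7]
opening: 0.0007
```

Emit:
{"name": "send_rows", "arguments": {"series": [[[0.5,0,0.1,0],[0.5,0,0.1,0]]]}}

```text
clock: 25.72
tcp_pos: [0.6223, -0.0493, 0.1628]
ee_rot: [0.004, 1.568, -0.005]
wrist_force: [-1.8, 0.9, 11.9]
opening: 0.0006
```

Die contact was at ≈ 0.235 rad, so the click should come about 0.16 rad later, near 0.39 rad (z ≈ 0.152). I'm at about 0.315 rad.

Emit:
{"name": "send_rows", "arguments": {"series": [[[0.5,0,0.1,0],[1,0,0.3,0],[1,0,0.3,0]]]}}

```text
clock: 25.97
tcp_pos: [0.6226, -0.0493, 0.1618]
ee_rot: [0.004, 1.568, -0.005]
wrist_force: [-2.9, 0.7, 12.8]
opening: 0.0003
```

Emit:
{"name": "send_rows", "arguments": {"series": [[[0.5,0,0.1,0],[1,0,0.3,0],[1,0,0.3,0]]]}}

```text
clock: 26.22
tcp_pos: [0.6229, -0.0493, 0.1608]
ee_rot: [0.004, 1.568, -0.005]
wrist_force: [-2.5, 1.6, 12.7]
opening: 0.0004
```

Emit:
{"name": "send_rows", "arguments": {"series": [[[0.5,0,0.1,0],[1,0,0.3,0],[1,0,0.3,0]]]}}

```text
clock: 26.47
tcp_pos: [0.6232, -0.0492, 0.1599]
ee_rot: [0.004, 1.568, -0.005]
wrist_force: [-1.2, 0.7, 12.6]
opening: 0.0004
```

Emit:
{"name": "send_rows", "arguments": {"series": [[[0.5,0,0.1,0],[1,0,0.2,0],[1,0,0.2,0]]]}}

```text
clock: 26.72
tcp_pos: [0.6235, -0.0492, 0.159]
ee_rot: [0.004, 1.568, -0.005]
wrist_force: [-2.1, 0.8, 12.8]
opening: 0.0002
```

Emit:
{"name": "send_rows", "arguments": {"series": [[[0.5,0,0.1,0],[1,0,0.2,0],[1,0,0.2,0]]]}}

```text
clock: 26.97
tcp_pos: [0.6237, -0.0493, 0.158]
ee_rot: [0.004, 1.568, -0.005]
wrist_force: [-1.8, -0.0, 13.8]
opening: 0.0003
```

Emit:
{"name": "send_rows", "arguments": {"series": [[[0.5,0,0.1,0],[1,0,0.2,0],[1,0,0.2,0]]]}}

```text
clock: 27.22
tcp_pos: [0.624, -0.0492, 0.1571]
ee_rot: [0.004, 1.568, -0.005]
wrist_force: [-1.9, 1.2, 14.3]
opening: 0.0
```

Emit:
{"name": "send_rows", "arguments": {"series": [[[0.5,0,0.1,0],[0.5,0,0.1,0]]]}}

```text
clock: 27.38
tcp_pos: [0.6241, -0.0493, 0.1566]
ee_rot: [0.004, 1.567, -0.005]
wrist_force: [-1.9, 1.6, 13.3]
opening: 0.0003
```

Emit:
{"name": "send_rows", "arguments": {"series": [[[0.5,0,0.1,0],[0.5,0,0.1,0]]]}}

```text
clock: 27.55
tcp_pos: [0.6243, -0.0492, 0.1561]
ee_rot: [0.004, 1.567, -0.005]
wrist_force: [-1.6, 0.7, 13.0]
opening: 0.0004
```

Emit:
{"name": "send_rows", "arguments": {"series": [[[0.5,0,0.1,0],[0.5,0,0.1,0]]]}}

```text
clock: 27.72
tcp_pos: [0.6244, -0.0493, 0.1555]
ee_rot: [0.004, 1.567, -0.005]
wrist_force: [-0.9, 2.4, 12.4]
opening: 0.0006
```

Force is beginning to sag. Smaller steps, one at a time.

Emit:
{"name": "send_rows", "arguments": {"series": [[[0.4,0,0.1,0],[0.4,0,0.1,0]]]}}

```text
clock: 27.88
tcp_pos: [0.6245, -0.0493, 0.1551]
ee_rot: [0.004, 1.567, -0.005]
wrist_force: [-0.9, 1.8, 12.3]
opening: 0.0002
```

Emit:
{"name": "send_rows", "arguments": {"series": [[[0.4,0,0.1,0],[0.4,0,0.1,0]]]}}

```text
clock: 28.05
tcp_pos: [0.6246, -0.0493, 0.1547]
ee_rot: [0.004, 1.567, -0.005]
wrist_force: [-1.6, 1.4, 12.5]
opening: 0.0004
```

Emit:
{"name": "send_rows", "arguments": {"series": [[[0.4,0,0.1,0],[0.4,0,0.1,0]]]}}

```text
clock: 28.22
tcp_pos: [0.6247, -0.0493, 0.1543]
ee_rot: [0.004, 1.567, -0.005]
wrist_force: [-0.8, 0.9, 12.8]
opening: 0.0005
```

Emit:
{"name": "send_rows", "arguments": {"series": [[[0.4,0,0.1,0],[0.4,0,0.1,0]]]}}

```text
clock: 28.38
tcp_pos: [0.6248, -0.0493, 0.1538]
ee_rot: [0.004, 1.567, -0.005]
wrist_force: [0.4, 1.3, 11.4]
opening: 0.0005
```

Emit:
{"name": "send_rows", "arguments": {"series": [[[0.4,0,0.1,0],[0.4,0,0.1,0]]]}}

```text
clock: 28.55
tcp_pos: [0.6249, -0.0493, 0.1533]
ee_rot: [0.004, 1.567, -0.005]
wrist_force: [-1.2, 0.0, 11.4]
opening: 0.0006
```

Emit:
{"name": "send_rows", "arguments": {"series": [[[0.4,0,0.1,0],[0.4,0,0.1,0]]]}}

```text
clock: 28.72
tcp_pos: [0.625, -0.0493, 0.1528]
ee_rot: [0.004, 1.568, -0.005]
wrist_force: [0.7, 1.7, 10.6]
opening: 0.0006
```

Emit:
{"name": "send_rows", "arguments": {"series": [[[0.4,0,0.1,0],[0.4,0,0.1,0]]]}}

```text
clock: 28.88
tcp_pos: [0.6251, -0.0492, 0.1523]
ee_rot: [0.004, 1.568, -0.005]
wrist_force: [0.5, 0.6, 9.4]
opening: 0.0005
```

Emit:
{"name": "send_rows", "arguments": {"series": [[[0.4,0,0.1,0],[0.4,0,0.1,0]]]}}

```text
clock: 29.05
tcp_pos: [0.6253, -0.0493, 0.1518]
ee_rot: [0.004, 1.568, -0.005]
wrist_force: [1.1, 0.2, 8.9]
opening: 0.0004
```

Emit:
{"name": "send_rows", "arguments": {"series": [[[0.4,0,0.1,0],[0.4,0,0.1,0]]]}}

```text
clock: 29.22
tcp_pos: [0.6254, -0.0492, 0.1512]
ee_rot: [0.004, 1.568, -0.005]
wrist_force: [1.1, 1.2, 7.5]
opening: 0.0003
```

Emit:
{"name": "send_rows", "arguments": {"series": [[[0.4,0,0.1,0],[0.4,0,0.1,0]]]}}

```text
clock: 29.38
tcp_pos: [0.6255, -0.0493, 0.1505]
ee_rot: [0.004, 1.568, -0.005]
wrist_force: [1.7, 1.1, 6.3]
opening: 0.0005
```

Emit:
{"name": "send_rows", "arguments": {"series": [[[0.3,0,0.1,0],[0.3,0,0.1,0]]]}}

```text
clock: 29.55
tcp_pos: [0.6251, -0.0493, 0.1497]
ee_rot: [0.004, 1.57, -0.005]
wrist_force: [1.5, 0.5, 3.1]
opening: 0.0007
```

Force dropped to 3.1 N with a jump of the tool, which should be the click. Look before lifting.

```bash
python3 snap.py s12 side; python3 snap.py s12b side; python3 - <<'E'
import cv2
s=cv2.imread("pics/s12.png");cv2.imwrite("pics/z_s12.png",cv2.resize(s[170:250,270:370],(750,600),interpolation=cv2.INTER_CUBIC))
E
```

```text
29.6 [ 0.625  -0.0493  0.1495] [-0.267  0.585  1.21   0.     1.346 -1.832] [1.66 0.   2.27]
[[ 6.0e-04  5.8e-03  1.0e+00]
 [-1.0e-04  1.0e+00 -5.8e-03]
 [-1.0e+00 -1.0e-04  6.0e-04]]
29.65 [ 0.6249 -0.0493  0.1494] [-0.267  0.585  1.21  -0.     1.346 -1.832] [0.62 0.18 3.47]
[[ 3.0e-04  5.7e-03  1.0e+00]
 [-1.0e-04  1.0e+00 -5.7e-03]
 [-1.0e+00 -1.0e-04  3.0e-04]]
```

View pics/z_s12.png

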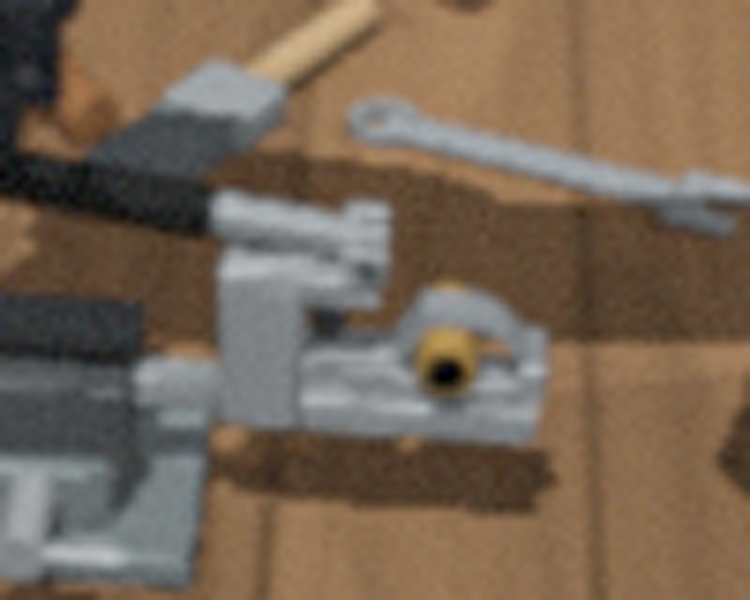

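The clip arm looks closed. Let the handle rise by backing along the arc, then clear it.

Emit:
{"name": "send_rows", "arguments": {"series": [[[-3,0,-0.7,0],[-6,0,-1.4,0],[-9,0,-2.3,0],[-12,0,-3,0],[-15,0,-4,0],[-18,0,-5,0],[-21,0,-6,0],[-24,0,-7,0],[-27,0,-8,0],[-30,0,-9,0],[-33,0,-10.5,0],[-36,0,-12,0],[-39,0,-13.5,0],[-42,0,-15,0],[-45,0,-16.5,0],[-48,0,-18,0],[-51,0,-19.5,0],[-54,0,-21,0],[-57,0,-22,0],[-60,0,-23,0]]]}}

```text
clock: 31.32
tcp_pos: [0.6018, -0.0491, 0.2097]
ee_rot: [0.005, 1.57, -0.005]
wrist_force: [-0.4, 0.8, 0.4]
opening: 0.0003
```

Emit:
{"name": "send_rows", "arguments": {"series": [[[-15,0,0,0],[-40,0,0,0],[-60,0,0,0],[-60,0,-30,0],[-60,0,-60,0],[-60,0,-90,0],[-60,0,-108,0],[-60,0,-108,0],[-60,0,-108,0]]]}}

```text
clock: 32.07
tcp_pos: [0.4939, -0.0486, 0.2701]
ee_rot: [0.005, 1.569, -0.005]
wrist_force: [0.3, -1.0, -0.2]
opening: 0.0005
```

```bash
python3 snap.py s13 side; python3 snap.py w13 wrist; python3 - <<'E'
from h import *
s=cv2.imread("pics/s13.png");cv2.imwrite("pics/z_s13.png",cv2.resize(s[150:250,250:370],(720,600),interpolation=cv2.INTER_CUBIC))
w=pickle.load(open("w13.pkl","rb"));s=w["pixels"];cv2.imwrite("pics/z_w13.png",cv2.resize(s[120:270,210:350],(560,600),interpolation=cv2.INTER_CUBIC))
E
```

```text
32.1167 [ 0.4945 -0.0487  0.2698] [-0.337  0.264  1.381  0.     1.495 -1.902] [ 0.59 -0.44 -0.02]
[[ 1.3e-03  6.0e-03  1.0e+00]
 [-3.0e-04  1.0e+00 -6.0e-03]
 [-1.0e+00 -3.0e-04  1.3e-03]]
32.1667 [ 0.4948 -0.0487  0.2696] [-0.337  0.265  1.38   0.     1.495 -1.902] [-0.01 -0.03  0.53]
[[ 8.0e-04  5.9e-03  1.0e+00]
 [-2.0e-04  1.0e+00 -5.9e-03]
 [-1.0e+00 -2.0e-04  8.0e-04]]
```

View pics/z_s13.png

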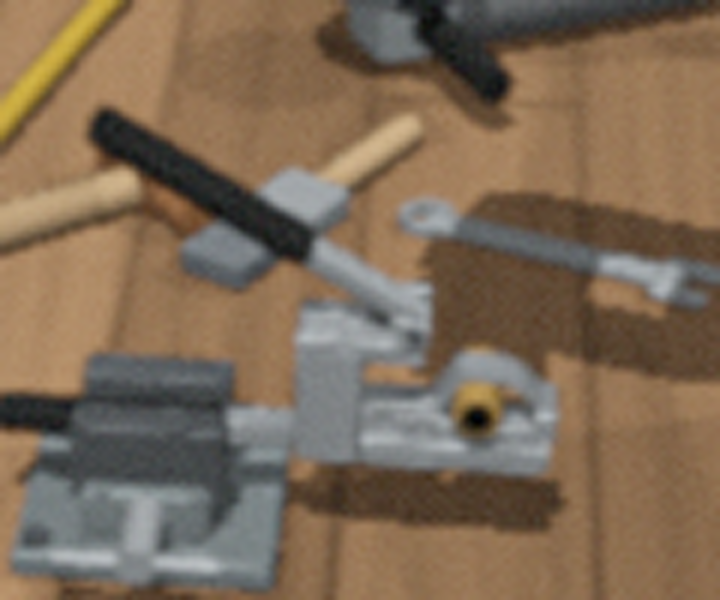

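View pics/z_w13.png

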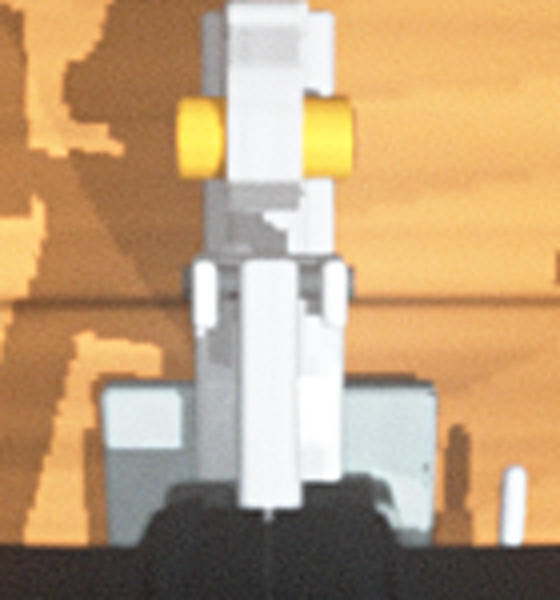

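```bash
python3 - <<'E'
from h import *
w=pickle.load(open("w13.pkl","rb"))
q=lambda a,b,z:onz(w,210+a/4-.5,120+b/4-.5,z,True).round(4)
A,B=q(176,138,.079),q(354,137,.079);print(A,B,(A+B)/2)
print("plate end",q(204,12,.062),q(334,13,.062),"hinge",q(228,3,.072),q(307,3,.072))
from workcell import env
print(env.close_job())
E
```

```text
[ 0.4595 -0.0728  0.079 ] [ 0.4595 -0.0268  0.079 ] [ 0.4595 -0.0498  0.079 ]
plate end [ 0.4269 -0.066   0.062 ] [ 0.4274 -0.0311  0.062 ] hinge [ 0.4246 -0.0592  0.072 ] [ 0.4247 -0.0387  0.072 ]
the job is handed in; nothing more can be done
None
```

The clip is closed and lying home in the pliers' jaws, and I handed the job in at about 32 s of the 67 s allowed. No verdict was reported.

I turned the clip half round and set it on the lower jaw about 12 mm short of the back. I then let go and pushed it home with the shut fingers until the force rose to about 6 N. The handle went down along its arc in small steps:

| Stage | Force at the wrist |
|---|---|
| Moving freely | about 2 N |
| Forcing the clip | up to about 14 N |
| Just before the click | sagged to about 6 N |
| At the click, roughly 0.4 rad | dropped to about 3 N |

At the click I stopped and let the handle rise under control.

Last checks:
- **Position:** the sleeve centre measured (0.4595, -0.0498) m against a home position of (0.4597, -0.0488). That is fully home, about 1 mm off mid-width and straight.
- **Clip and handle:** in the side view the clip's arm looks shut and flat and the handle is back up. I judged the arm by eye and by the force drop, not by measuring its angle.
- **Other things on the bench:** I touched none of them, but I did not measure their positions again at the end.
- **Disagreements:** no check failed. The wrist force readings scatter by about 1 N.

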